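Seal the damp-proof tub of power loads

TASK

Pack every load disc and pin strip that lies loose on the table into the grey tub, then lay the orange lid on so that it drops into the mouth, and bed its seal: press round the lid's edge with short firm pushes of the closed fingertips, corner after corner, until it is flush on the rim all the way round; do not ram it down by its handle. Only then swing both black end clamps over and down onto the lid. Leave the tin, the tape, the bottle and the yellow box where they stand.

Things in the scene. Friction and masses are not known exactly. Their poses are not given: they have to be found in the camera images.
- tub: Grey open tub, heavy, does not move: outside 160 (its x) x 220 (its y) x 62 mm high, walls 10 mm, mouth 140 x 200 mm, inner floor 6 mm above the table. Origin: centre of its underside; z up. In the top of its rim lies a black rubber sealing cord
- tub_seal (a point): Middle of the tub's mouth, level with the top of the fresh sealing cord: tub z = 67 mm, 5 mm above the rim. The cord yields in ten short lengths; each beds down, and stays down, where the lid presses it with over 5 N. A fingertip push of 17 to 22 N near one corner of the lid beds that corner; weaker ones do nothing
- lid: Loose orange stiff lid, 350 g: flange 166 (its x) x 226 (its y) x 5 mm over a plug 136 x 196 mm, 10 mm deep, that fits the tub's mouth with 2 mm to spare each side. Origin: centre of the plug's underside, z up; flange top at z = 15 mm. A half turn makes no difference. Origin at tub z = 57 mm when laid on the fresh cord, 52 mm when fully seated. Starts flat on the table, right of the tub
- lid_handle (a point): Middle of the lid's black bridge handle (lid frame x = y = 0, z = 39 mm): bar 18 mm wide (lid x), 98 mm long (along lid y), from z = 32 to 46 mm, on two posts 42 mm either side of the middle
- lid_fl (a point): Point on the flange's top (lid frame x = -66, y = 96, z = 15 mm), 17 mm in from the edges at one corner; z = 67 mm when this corner is seated, about 72 mm while the lid lies loose. The lid is stiff: a pressed corner may rock up again until its neighbours have been pressed too
- lid_fr (a point): Point on the flange's top (lid frame x = -66, y = -96, z = 15 mm), 17 mm in from the edges at one corner; z = 67 mm when this corner is seated, about 72 mm while the lid lies loose. The lid is stiff: a pressed corner may rock up again until its neighbours have been pressed too
- lid_bl (a point): Point on the flange's top (lid frame x = 66, y = 96, z = 15 mm), 17 mm in from the edges at one corner; z = 67 mm when this corner is seated, about 72 mm while the lid lies loose. The lid is stiff: a pressed corner may rock up again until its neighbours have been pressed too
- lid_br (a point): Point on the flange's top (lid frame x = 66, y = -96, z = 15 mm), 17 mm in from the edges at one corner; z = 67 mm when this corner is seated, about 72 mm while the lid lies loose. The lid is stiff: a pressed corner may rock up again until its neighbours have been pressed too
- clamp_left (a joint): Angle of the clamp on the tub's +y end (rad): 0 = down, rubber foot on the seated lid; grows as it swings up and outward; 1.95 = stop. Starts at 1.5 to 1.9. Hinge axis along the tub's x, at tub y = +118, z = 56 mm. Stiff hinge: stays where left, takes about 3 N at the tip. Stops near 0.18 if the lid's edge there is 5 mm proud
- clamp_left_tip (a point): Middle of the left clamp's free end, 30 mm from the hinge along the arm; closed it lies at tub (0, +88, 72) mm. The arm is 40 mm wide (tub x); closed, it reaches 32 mm inward of the hinge, its top at tub z = 75 mm; upright it reaches z = 90 mm
- clamp_right (a joint): The same clamp on the tub's -y end, mirrored: hinge at tub y = -118, z = 56 mm; 0 = down on the lid, grows as it swings up and outward
- clamp_right_tip (a point): Middle of the right clamp's free end; closed it lies at tub (0, -88, 72) mm
- load_disc_0: Flat red plastic disc, 54 mm across, 10 mm thick, lying flat; may be absent. Origin: centre of its underside, z up. Weighs 30 g; grasp edge to edge
- load_disc_1: Flat green plastic disc, 54 mm across, 10 mm thick, lying flat; may be absent. Origin: centre of its underside
- pin_strip_0: Red plastic strip with steel pins, 39 (x) x 99 (y) x 8 mm, lying flat; may be absent. Origin: centre of its underside. Weighs 60 g; grasp across its 39 mm
- pin_strip_3: Yellow plastic strip with steel pins, 39 (x) x 80 (y) x 8 mm, lying flat; may be absent. Origin: centre of its underside
- pin_tin_1: Round red and white tin, 74 x 74 x 50 mm, closed, stands by; leave it where it is
- tape_roll: Roll of masking tape, 104 x 102 x 25 mm, lying flat, stands by; leave it where it is
- glue_bottle: Small white bottle, 33 x 33 x 96 mm, upright, stands by; leave it where it is
- yellow_box: Yellow and black carton, 70 x 62 x 68 mm, stands by; leave it where it is
There are look-alikes about, which are no part of the job. There is more than one size of the pin_strip_0; the job needs the larger. Of the things that look like the load_disc_1, the smaller one is meant.

How it is judged (in metres and radians):
On the way, in this order (a step that is already met when the one before it is completed fails the run):
1. every disc and strip lies in the tub (x of load_disc_0 in the frame of tub between -0.07 and 0.07 m and y of load_disc_0 in the frame of tub between -0.1 and 0.1 m and z of each of load_disc_0, load_disc_1, pin_strip_0, pin_strip_3 in the frame of tub below 0.052 m and x of load_disc_1 in the frame of tub between -0.07 and 0.07 m and y of load_disc_1 in the frame of tub between -0.1 and 0.1 m and x of pin_strip_0 in the frame of tub between -0.07 and 0.07 m and y of pin_strip_0 in the frame of tub between -0.1 and 0.1 m and x of pin_strip_3 in the frame of tub between -0.07 and 0.07 m and y of pin_strip_3 in the frame of tub between -0.1 and 0.1 m), for 0.3 s.
2. the lid is seated flush all round while both clamps still stand open (z of each of lid_fl, lid_fr, lid_bl, lid_br in the frame of tub below 0.069 m and horizontal distance between lid and tub below 0.008 m and value of joint each of clamp_left, clamp_right above 0.8 rad), for 0.3 s.
At the end, for the whole second after the job is handed in: all discs and strips are in the tub below the rim; each of the lid's four corners is within 2 mm of seated (corner points below 69 mm over the table) and the lid within 8 mm of the tub's middle; both clamps are down, below 0.12 rad; the lid is at rest (all of step 1 and z of each of lid_fl, lid_fr, lid_bl, lid_br in the frame of tub below 0.069 m and horizontal distance between lid and tub below 0.008 m and value of joint each of clamp_left, clamp_right below 0.12 rad and linear speed of lid below 0.02 m/s); the robot touches nothing.
It fails at once if the lid is rammed down by its handle or middle instead of being pressed round its edge (horizontal distance between the grasp point and lid below 0.04 m and contact force between the fingers and lid above 20 N and contact force between lid and tub above 40 N and z of lid in the frame of tub below 0.0555 m).
It fails at once if the tin is pushed more than 4 cm or tipped over (distance of pin_tin_1 from where it was at the start of the episode above 0.04 m or angle between pin_tin_1's own z axis and vertical above 0.5 rad).
It fails at once if the tape roll is pushed more than 4 cm or tipped over (distance of tape_roll from where it was at the start of the episode above 0.04 m or angle between tape_roll's own z axis and vertical above 0.5 rad).
It fails at once if the bottle is pushed more than 4 cm or tipped over (distance of glue_bottle from where it was at the start of the episode above 0.04 m or angle between glue_bottle's own z axis and vertical above 0.5 rad).
It fails at once if the yellow box is pushed more than 4 cm or tipped over (distance of yellow_box from where it was at the start of the episode above 0.04 m or angle between yellow_box's own z axis and vertical above 0.5 rad).
Of load_disc_0, load_disc_1, pin_strip_0, pin_strip_3 only 2 to 4 are there at a start; the rules pass over those that are not, and their reading is None.
At some moment in a run one of load_disc_0, load_disc_1, pin_strip_0, pin_strip_3 may be knocked a few centimetres aside while the robot is not near it.
Once in a run the grip may slacken for a moment while it holds something.
It also fails if it takes over 210 s, if anything falls off the work surface, if the arm or the gripper's body presses on something with over 40 N, if the wrist force passes 120 N, or if a joint passes its speed limit or range.

ROBOT

A 6-joint arm with a two-finger parallel gripper is mounted at the origin on a cart in front of the work surface, level with it; the furniture and walls round the work are solid. World frame = base frame: x ahead of the robot, y to its left, z up, the work surface at z = 0. Lengths are in mm, angles in degrees, forces in N, time in s.
With the tool pointing down it reaches from about 300 to 850 mm from the base axis. Payload 4.2 kg.
Tool frame: the origin (TCP) lies on the centre line of the jaws, within the pads' length; the fingertips stand 14 mm ahead of it and the grasp point (between the pads) lies 5 mm behind it (env.finger_overhang is the z of the fingertips in the tool frame, in mm); z points along the fingers, y is the line along which they close (so a half turn about z gives the same grasp; the last joint's range is limited). The gripper opens to 91 mm and grips with 3 to 60 N. Pads are 32 mm wide; open, the fingers measure 118 mm over their backs; the gripper's body (76 mm by 178 mm) begins 60 mm behind the grasp point.
Start: joints at [68.64, 18.312, 89.639, -0, 72.044, -1.146], TCP at [198.68, 539.6, 227.976] pointing down, gripper open.
Joint ranges: [-177.97, 177.97], [-48.28, 115.42], [12.27, 149.76], [-77.06, 257.06], [2.81, 150.46], [-146.56, 146.56]. Speed limits (degrees/s): [147.25, 147.25, 180, 180, 180, 180].

INTERFACE

Orientations are given as [roll, pitch, yaw] about the fixed x, y, z axes, in that order (R = Rz(yaw) Ry(pitch) Rx(roll)).
In Python, from workcell import sensors, viewer, env gives the robot as it stands. The module is installed in compiled form; this text tells all that it offers.
- The arm moves only by the tool step_arm, never from a script. Its argument "plan" is one flat list of numbers, 6 for each row, row after row: the shift along the tool's x, y, z in cm, then the turn, a rotation vector about the tool's x, y, z in rad. In form: [x, y, z, wx, wy, wz, x, y, z, wx, wy, wz, ...]. A call has 1 to 5 rows; each row shifts and turns the commanded pose from where the row before left it, along the tool's axes as they then stand; what a row does not reach is not made up. A row lasts 1/12 s, in which the tool goes at most 41.7 mm and 7.16 degrees, less where a joint would pass 70% of its speed; a pose out of reach is approached as far as the arm can. A call is refused whole if a number of a shift passes 4.17 or a number of a turn 0.125, either way. A call with a gripper value outside its range is refused whole. "hand" is the finger opening in cm, from 0 to 9.12, set as the call begins (left out, the last holds). The fingers move at their own pace and stop on an object; "newtons" is the grip in N (left out, the last holds). Time passes only in rows, so rows that do not move let the fingers close. It gives the time, the measured TCP pose, the force, the opening and the grip force at its end, in the units of the state.
- sensors.state(): the state, without advancing time (a new reading comes with each control period).
- viewer.grab_frame(name): name is "side" or "top" or "wrist"; returns a dict with "img" (400x640x3 uint8, red, green, blue), "fx", "fy", "cx", "cy" (pixels), "position" and "attitude" of the camera in the world. Camera axes: x right, y down, z forward; pixel columns grow to the right and rows downward; lengths in mm; the calibration is good to about 2 mm. The wrist camera is an equidistant fisheye: a pixel r from the principal point sees the ray r / f radians off the axis. A picture is of the moment at which its call begins. There is no depth.
- env.job_done(): hands the job in; it is judged then, once.
Trained networks look in a picture, given as the dict that the camera call returned (one of the last four; its "shot" number tells which), for a name from the list of things; names that differ only in an ending like _2 or _b are one class to them, and where a whole thing is asked for, a point or a joint stands for the part that bears it (a point fixed in the world has none). Each returns a list of dicts, best first, with "score" (0 to 1); they miss things now and then, are a little off and sometimes report something else, mostly with a low value. They report only what shows in the picture. A call takes as long as a camera call. They do not tell look-alikes from the thing itself.
- viewer.boxes_of(name, picture): "location" ([column, row] in pixels, amid what is visible of it).
- viewer.pinpoint(name, picture): "location" ([column, row] in pixels: a listed point, or the origin of a listed thing).
The state is a dict: "time_s": time; "qpos": joint angles; "qvel": joint speeds; "effort": joint torques, N m; "ee_pos": TCP position; "ee_rot": TCP orientation; "force": force on the tool from outside, world axes, zero at the start; "torque": the same for the moment, N m; "gripper_width": finger opening in mm; "gripper_force": force on a finger pad.
Only numpy, scipy, OpenCV 4.12 (cv2) and the standard library are available. Lean on these libraries where they do the work, as an engineer would, in place of code of your own. Each camera call takes 0.05 s, during which the arm holds its last target. There are 200 camera calls.

## Working session

There is one attempt and no reset: what is moved stays moved. The work goes in short steps, Python scripts to look and compute and a tool call to move; the robot and the scene stay as the last step left them, time stands still between calls to the robot, and variables do not carry over. Pictures are saved under pics/ and viewed, at most 14 in all, crops included, and the job is handed in when it is done.

Besides the shell and the picture viewer there is one more tool, called as name(argument=value, ...) on one line, values as JSON. step_arm: Moves the arm, as the interface text tells. Its arguments: {"type":"object","properties":{"plan":{"type":"array","items":{"type":"number"}},"hand":{"type":"number"},"newtons":{"type":"number"}},"required":["plan"]}

```bash
mkdir -p pics
cat > h.py <<'E'
import numpy as np, cv2
from scipy.spatial.transform import Rotation as R
from workcell import sensors, viewer, env
def att(p):
    a=np.array(p["attitude"],float)
    return a if a.shape==(3,3) else R.from_euler('xyz',a,degrees=True).as_matrix()
def ray(p,uv,fish=False):
    x=(uv[0]-p["cx"])/p["fx"]; y=(uv[1]-p["cy"])/p["fy"]
    if fish:
        r=np.hypot(x,y); d=np.array([np.sin(r)*x/max(r,1e-9),np.sin(r)*y/max(r,1e-9),np.cos(r)])
    else: d=np.array([x,y,1.])
    return att(p)@d
def onz(p,uv,z,fish=False):
    d=ray(p,uv,fish); o=np.array(p["position"],float)
    return o+d*(z-o[2])/d[2]
def px(p,X):
    c=att(p).T@(np.array(X,float)-np.array(p["position"]))
    return p["cx"]+p["fx"]*c[0]/c[2],p["cy"]+p["fy"]*c[1]/c[2]
def save(img,n): cv2.imwrite("pics/"+n,cv2.cvtColor(img,cv2.COLOR_RGB2BGR))
E
python3 - <<'E'
from h import *
s=sensors.state(); print(s)
Z=dict(tub_seal=67,lid=0,lid_handle=39,lid_fl=15,lid_fr=15,lid_bl=15,lid_br=15,clamp_left_tip=85,clamp_right_tip=85,load_disc_0=0,load_disc_1=0,pin_strip_0=0,pin_strip_3=0,pin_tin_1=0,tape_roll=0,glue_bottle=0,yellow_box=0)
for v in("top","side"):
    p=viewer.grab_frame(v); save(p["img"],v+"0.png")
    print(v,{k:p[k] for k in p if k!="img"})
    for n,z in Z.items():
        for r in viewer.pinpoint(n,p)[:4]:
            if r["score"]>.2: print(n,np.round(r["location"]),round(r["score"],2),np.round(onz(p,r["location"],z)))
E
```

```text
{'time_s': 0.0, 'qpos': array([ 6.86394887e+01,  1.83518461e+01,  8.97054782e+01, -1.22660882e-03,
        7.20457180e+01, -1.14842811e+00]), 'qvel': array([ 0.02701056,  0.01961021,  0.04406367, -0.07723292,  0.01923991,
       -0.02260756]), 'effort': array([ 1.10174960e-04, -4.12456727e+01, -2.31970328e+01,  7.28714210e-02,
        4.57057462e-02, -1.41769824e-04]), 'ee_pos': array([198.5129653 , 539.12988357, 227.12451017]), 'ee_rot': array([-1.79896955e+02, -8.99265091e-04,  1.59788295e+02]), 'force': array([ 0.07695893, -0.54034858,  0.30028859]), 'torque': array([ 0.03438722, -0.00976526,  0.01500798]), 'gripper_force': 0.0, 'gripper_width': 91.3072678484874}
top {'fx': 420.7288395152698, 'fy': 420.7288395152698, 'cx': 319.41067705260645, 'cy': 199.72701454878668, 'position': array([ 295.33467155,  -16.34678792, 1380.05827951]), 'attitude': array([-1.67523409e+02, -1.30028376e-01, -8.48674388e+01]), 'shot': 1}
tub_seal [310. 197.] 0.62 [593.  37.  67.]
lid [438. 245.] 0.92 [ 484. -394.    0.]
lid [354. 196.] 0.43 [ 624. -106.    0.]
lid_handle [440. 243.] 0.6 [ 486. -388.   39
[... 2089 characters left out ...]
575. 258.   0.]
load_disc_0 [312. 288.] 0.52 [580. 395.   0.]
load_disc_0 [272. 206.] 0.31 [762. -55.   0.]
load_disc_1 [335. 319.] 0.57 [504. 519.   0.]
load_disc_1 [315. 260.] 0.53 [575. 258.   0.]
load_disc_1 [312. 288.] 0.52 [580. 395.   0.]
load_disc_1 [272. 206.] 0.31 [762. -55.   0.]
pin_strip_0 [369. 290.] 0.51 [395. 399.   0.]
pin_strip_0 [350. 263.] 0.5 [452. 271.   0.]
pin_strip_3 [369. 290.] 0.51 [395. 399.   0.]
pin_strip_3 [350. 263.] 0.5 [452. 271.   0.]
pin_tin_1 [269. 229.] 0.63 [755.  94.   0.]
tape_roll [266. 249.] 0.73 [754. 209.   0.]
glue_bottle [279. 285.] 0.65 [688. 385.   0.]
yellow_box [271. 206.] 0.84 [766. -54.   0.]
yellow_box [356. 154.] 0.71 [ 403. -509.    0.]
```

```bash
python3 -c "
import cv2
a=cv2.imread('pics/top0.png'); cv2.imwrite('pics/top0c.png',cv2.resize(a[120:300,130:510],(800,379),interpolation=cv2.INTER_CUBIC))
cv2.imwrite('pics/top0l.png',cv2.resize(a[170:270,140:270],(780,600),interpolation=cv2.INTER_CUBIC))"
```

```text
(no output)
```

View pics/top0c.png

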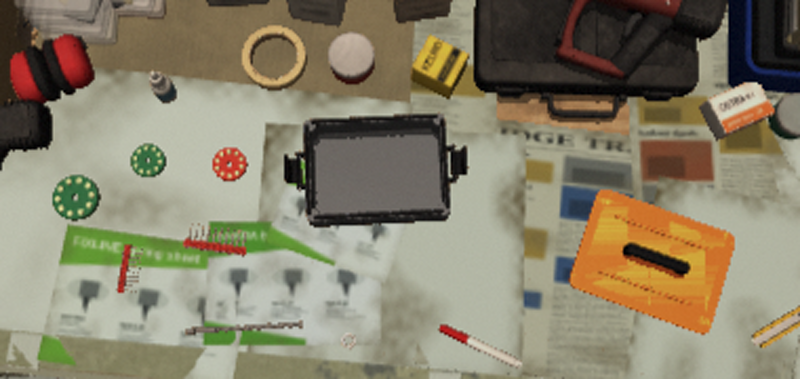

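View pics/top0l.png

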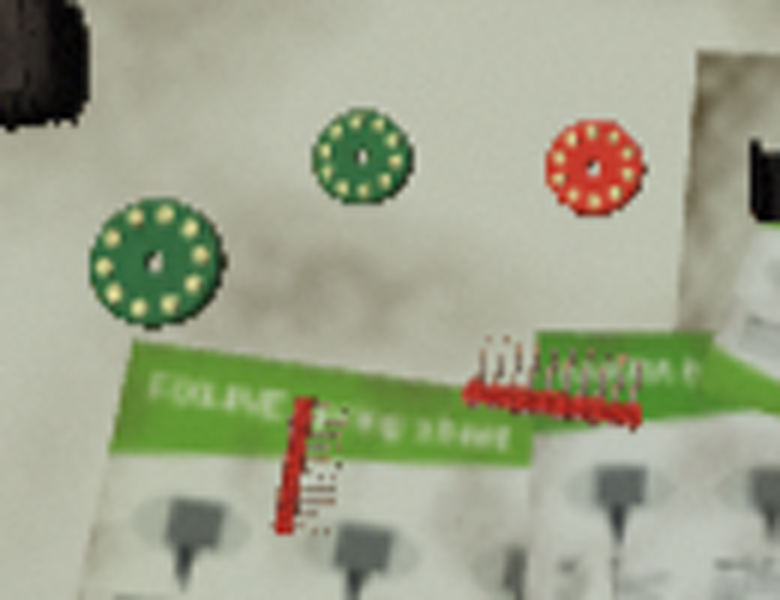

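The crop shows two green discs: (166,215), about 22 px or 72 mm across, and (202,196), about 17 px or 55 mm. The smaller one at (202,196) is load_disc_1. It also shows two red strips: (190,248), about 23 px, and (233,236), about 29 px or 97 mm. The longer one at (233,236) is pin_strip_0. There is one red disc at (239,198) and no yellow strip. The tub is near (310,197) and the lid near (440,244).

```bash
cat >> h.py <<'E'
def blobs(p,kind,amin=15):
    h=cv2.cvtColor(p["img"],cv2.COLOR_RGB2HSV); H,S,V=h[...,0],h[...,1],h[...,2]
    m={'red':((H<5)|(H>174))&(S>150)&(V>110),'green':(H>55)&(H<90)&(S>90),'orange':(H>7)&(H<24)&(S>150)&(V>130)}[kind].astype(np.uint8)
    n,l,st,c=cv2.connectedComponentsWithStats(m)
    return [(st[i],c[i],cv2.findContours((l==i).astype(np.uint8),0,1)[0][0]) for i in range(1,n) if st[i][4]>=amin]
E
python3 - <<'E'
from h import *
for v in("top","side"):
    p=viewer.grab_frame(v)
    for k,z in(('red',8),('green',10),('orange',15)):
        for st,c,ct in blobs(p,k,60 if k!='red' else 20):
            w=onz(p,c,z)
            if not(250<w[0]<700 and abs(w[1])<600): continue
            P=np.array([onz(p,q[0],z)[:2] for q in ct],np.float32)
            r=cv2.minAreaRect(P)
            print(v,k,st,np.round(c,1),'c',np.round(w[:2]),'rect',np.round(r[0]),np.round(r[1]),round(r[2],1),np.round(cv2.boxPoints(r)).tolist() if k=='orange' else '')
    if v=="top":
        g=p["img"][165:235,260:360]; save(cv2.resize(g,(800,560),interpolation=cv2.INTER_CUBIC),"tub.png")
E
```

```text
top red [232 191  15  15 104] [238.9 197.9] c [580. 276.] rect [580. 276.] [48. 47.] 7.3 
top red [218 234  29   7  82] [231.8 236.8] c [448. 282.] rect [448. 282.] [94. 11.] 87.0 
top red [186 237   6  22  54] [188.3 248.1] c [399. 418.] rect [401. 418.] [69.  8.] 0.1 
top red [339 275  13   8  45] [345.5 278.2] c [349. -99.] rect [350. -98.] [44. 10.] 68.8 
top green [193 189  15  15 117] [200.2 196.2] c [574. 405.] rect [574. 406.] [48. 47.] 8.8 
top green [155 204  22  20 242] [165.7 213.8] c [504. 510.] rect [505. 511.] [64. 70.] 5.2 
top orange [ 400  210   79   69 3264] [439.5 243.7] c [ 486. -394.] rect [ 488. -395.] [225. 166.] 75.0 [[379.0, -482.0], [539.0, -525.0], [597.0, -307.0], [437.0, -264.0]]
side orange [318 151  42  26 698] [339.4 163.3] c [ 486. -386.] rect [ 486. -394.] [211. 156.] 74.9 [[383.0, -475.0], [534.0, -516.0], [589.0, -312.0], [438.0, -271.0]]
```

View pics/tub.png

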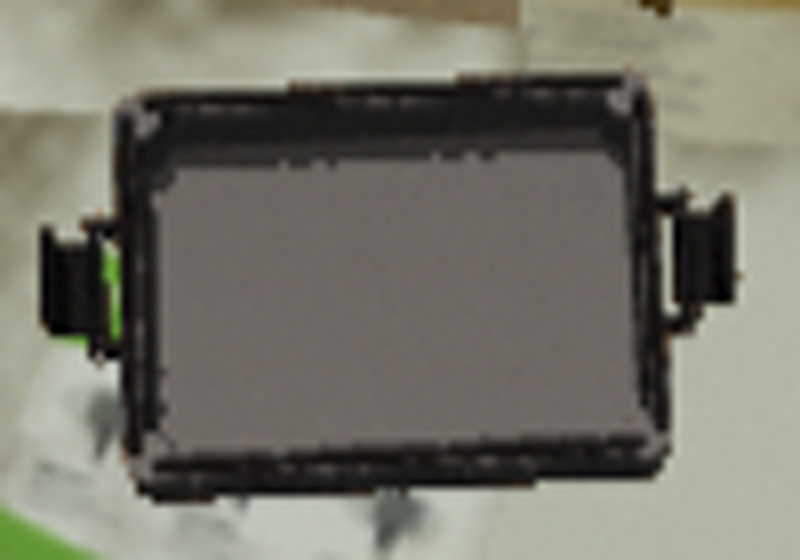

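step_arm(plan=[0,0,0,0,0,-0.118,0,0,0,0,0,-0.118,0,0,0,0,0,-0.117,-3.2,-2.6,0,0,0,0,-3.2,-2.6,0,0,0,0])

```text
time_s: 2.32
ee_pos: [262.2, 488.0, 227.8]
ee_rot: [180.0, 0.0, -179.7]
force: [1.1, -0.8, -0.4]
gripper_width: 91.5
gripper_force: 0.0
```

step_arm(plan=[-3.2,-2.6,0,0,0,0,-3.2,-2.6,0,0,0,0,-3.2,-2.6,0,0,0,0,-3.2,-2.6,0,0,0,0,-3.2,-2.6,0,0,0,0])

```text
time_s: 2.73
ee_pos: [424.0, 356.2, 228.2]
ee_rot: [180.0, 0.0, -180.0]
force: [0.2, 0.3, -0.3]
gripper_width: 91.2
gripper_force: 0.0
```

step_arm(plan=[-3.2,-2.6,0,0,0,0,-3.2,-2.6,0,0,0,0,0,0,0,0,0,0,0,0,0,0,0,0,0,0,0,0,0,0])

```text
time_s: 3.15
ee_pos: [486.4, 305.7, 227.8]
ee_rot: [180.0, -0.1, 180.0]
force: [-0.0, -0.3, -0.1]
gripper_width: 91.2
gripper_force: 0.0
```

Run:
```python
from h import *
s=sensors.state(); print(s['ee_pos'],s['ee_rot'],s['time_s'])
p=viewer.grab_frame("wrist"); print({k:p[k] for k in p if k!="img"})
save(p["img"],"w1.png")
for k,z in(('red',8),('green',10)):
    for st,c,ct in blobs(p,k,60):
        print(k,st,np.round(c),np.round(onz(p,c,z,True)))
        P=np.array([onz(p,q[0],z,True)[:2] for q in ct],np.float32); r=cv2.minAreaRect(P); print(np.round(r[0]),np.round(r[1]),r[2])
for n,z in(('pin_strip_0',0),('load_disc_0',0),('tub_seal',67),('clamp_left_tip',85),('clamp_right_tip',85)):
    for r in viewer.pinpoint(n,p)[:3]: print(n,np.round(r["location"]),round(r["score"],2),np.round(onz(p,r["location"],z,True)))
```

```text
[486.3637441  305.73917653 227.79065668] [ 1.79979457e+02 -5.31771113e-02  1.79970068e+02] 3.15
{'fx': 309.70691628693146, 'fy': 309.70691628693146, 'cx': 324.6281272681176, 'cy': 197.79952212477076, 'position': array([419.45194885, 305.87892339, 383.38274106]), 'attitude': array([ 1.66211702e+02, -8.40273902e-03,  8.99422340e+01]), 'shot': 5}
red [412  84   6  57 321] [414. 111.] [402. 416.   8.]
[403. 417.] [70.  7.] 0.6927822828292847
red [ 57  92  18  11 132] [65. 97.] [ 348. -102.    8.]
[ 348. -101.] [48. 12.] 72.14659118652344
red [267 143  78  11 563] [306. 148.] [449. 283.   8.]
[449. 282.] [94. 10.] 86.69405364990234
red [284 230  38  19 338] [303. 240.] [569. 277.   8.]
[567. 277.] [25. 49.] 0.3539803922176361
green [ 451  169   46   50 1273] [473. 193.] [505. 505.  10.]
[506. 508.] [71. 68.] 69.1672134399414
green [381 225  23  23 268] [392. 237.] [564. 395.  10.]
[563. 394.] [30. 31.] 89.07168579101562
pin_strip_0 [406. 110.] 0.79 [400. 408.   0.]
pin_strip_0 [394. 241.] 0.73 [574. 399.   0.]
pin_strip_0 [308. 157.] 0.58 [462. 285.   0.]
load_disc_0 [395. 246.] 0.95 [582. 402.   0.]
load_disc_0 [475. 194.] 0.94 [508. 513.   0.]
load_disc_0 [305. 243.] 0.91 [576. 280.   0.]
```

View pics/w1.png

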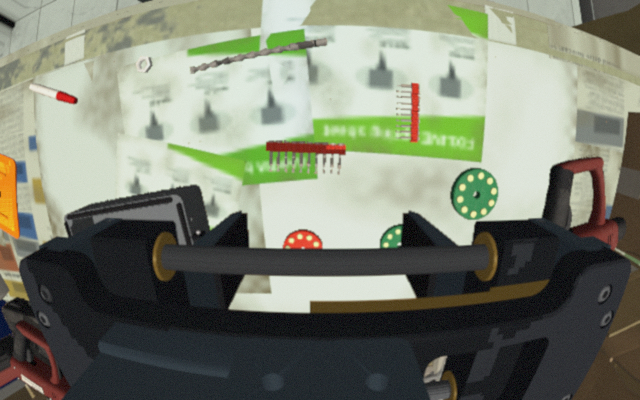

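The wrist view agrees with the top view. The long strip's bar is at (306,148), with pins toward +x, and the discs at (303,240) and (392,237) are partly hidden by the gripper. Next I fit the tub and write a move calculator.

```bash
cat >> h.py <<'E'
def go(*wps):
    """waypoints (x,y,z,yaw): rounded tool-frame totals and rows for each leg"""
    s=sensors.state(); P=np.array(s['ee_pos']); yaw=s['ee_rot'][2]
    print('at',np.round(P,1),np.round(s['ee_rot'],1),'t',s['time_s'],'F',np.round(s['force'],1),'w',round(s['gripper_width'],1),round(s['gripper_force'],1),'q',np.round(s['qpos']))
    for w in wps:
        t=np.array(w[:3],float); dy=(w[3]-yaw+180)%360-180
        # turn first, then shift
        a=np.radians(w[3]); d=t-P
        tx=np.cos(a)*d[0]+np.sin(a)*d[1]; ty=np.sin(a)*d[0]-np.cos(a)*d[1]
        n=max(1,int(np.ceil(np.linalg.norm(d)/41)))
        print('to',w,'turn wz',round(-np.radians(dy),3),'shift cm',np.round([tx/10,ty/10,-d[2]/10],2),'rows',n,'each',np.round(np.array([tx,ty,-d[2]])/10/n,2))
        P=t; yaw=w[3]
E
python3 - <<'E'
from h import *
p=viewer.grab_frame("top")
u=np.array([[274.4,177.5],[341.3,174.4],[343.5,224.4],[277,226]])
W=np.array([onz(p,q,62)[:2] for q in u]);print(np.round(W),W.mean(0))
print(cv2.minAreaRect(W.astype(np.float32)))
g=cv2.cvtColor(p["img"],cv2.COLOR_RGB2GRAY); m=(cv2.cvtColor(p["img"],cv2.COLOR_RGB2HSV))[...,2]
for cx,cy,yw in((591,39,7),):
  for a,b,z in((80,110,62),(70,100,62),(70,100,6)):
    r=R.from_euler('z',yw,degrees=True).as_matrix()[:2,:2]
    print(z,[np.round(np.array(px(p,[*(r@[sx*a,sy*b]+[cx,cy]),z]))-[260,165],1)*8 for sx,sy in((1,1),(1,-1),(-1,-1),(-1,1))])
go((574,405,120,187),(574,405,17,187),(574,405,110,187))
E
```

```text
[[647. 159.]
 [677. -57.]
 [513. -76.]
 [489. 133.]] [581.36017392  39.66989547]
((580.0653686523438, 39.8087158203125), (164.46690368652344, 217.5403594970703), 7.921499729156494)
62 [array([120.8,  75.2]), array([661.6,  58.4]), array([679.2, 446.4]), array([124., 464.])]
62 [array([145.6,  98.4]), array([637.6,  83.2]), array([652.8, 422.4]), array([149.6, 438.4])]
6 [array([157.6, 133.6]), array([631.2, 119.2]), array([645.6, 446.4]), array([161.6, 461.6])]
at [486.1 306.4 228.1] [ 180.     0.  -179.9] t 3.5 F [ 0.9 -0.8 -0.3] w 91.3 0.0 q [ 31.  18.  90.   0.  72. -59.]
to (574, 405, 120, 187) turn wz -0.12 shift cm [-9.93  8.71 10.81] rows 5 each [-1.99  1.74  2.16]
to (574, 405, 17, 187) turn wz -0.0 shift cm [-0.   0.  10.3] rows 3 each [-0.    0.    3.43]
to (574, 405, 110, 187) turn wz -0.0 shift cm [-0.   0.  -9.3] rows 3 each [-0.   0.  -3.1]
```

step_arm(plan=[0,0,0,0,0,-0.12,-3.3,2.9,0,0,0,0,-3.3,2.9,0,0,0,0,-3.3,2.9,3.0,0,0,0,0,0,3.9,0,0,0])

```text
time_s: 3.92
ee_pos: [571.3, 400.3, 168.8]
ee_rot: [179.5, 0.8, -173.0]
force: [-0.2, 0.5, 0.6]
gripper_width: 91.2
gripper_force: 0.0
```

step_arm(plan=[0,0,3.9,0,0,0,0,0,3.9,0,0,0,0,0,3.9,0,0,0,0,0,1.9,0,0,0,0,0,0,0,0,0])

```text
time_s: 4.33
ee_pos: [561.6, 391.7, 23.5]
ee_rot: [-179.7, -0.6, -173.1]
force: [0.3, -0.6, -0.2]
gripper_width: 90.9
gripper_force: 0.0
```

Run:
```python
from h import *
go((574,405,17,187),(578,406,130,187.9),(552,85,130,187.9))
p=viewer.grab_frame("top")
for st,c,ct in blobs(p,'green',60)+blobs(p,'red',20): print(st,np.round(onz(p,c,9)))
```

```text
at [561.6 391.7  23.5] [-179.7   -0.6 -173.1] t 4.3333 F [ 0.3 -0.6 -0.2] w 90.9 0.0 q [ 34.  38.  88.   0.  55. -63.]
to (574, 405, 17, 187) turn wz -0.001 shift cm [-1.4   1.17  0.65] rows 1 each [-1.4   1.17  0.65]
to (578, 406, 130, 187.9) turn wz -0.016 shift cm [ -0.41   0.04 -11.3 ] rows 3 each [-0.14  0.01 -3.77]
to (552, 85, 130, 187.9) turn wz -0.0 shift cm [  6.99 -31.44  -0.  ] rows 8 each [ 0.87 -3.93 -0.  ]
[185  15  22  14 124] [1227.  526.    9.]
[598  75  20  27 255] [1099. -979.    9.]
[569  83  23  28 382] [1055. -879.    9.]
[402 102   7   6  27] [ 965. -261.    9.]
[329 105  10   5  27] [934. -13.   9.]
[415 106  38  17 108] [ 936. -367.    9.]
[155 136  16  21 204] [738. 561.   9.]
[397 143  25  10  57] [ 809. -282.    9.]
[135 145  13  20 179] [697. 632.   9.]
[232 191  15  15 102] [580. 276.   9.]
[218 234  13   4  35] [449. 309.   9.]
[236 236  11   5  28] [446. 251.   9.]
[339 275  13   8  50] [348. -98.   9.]
```

step_arm(plan=[-1.4,1.2,0,0,0,0,0,0,0.6,0,0,0,0,0,0,0,0,0])

```text
time_s: 4.63
ee_pos: [578.4, 407.9, 24.8]
ee_rot: [179.9, 0.1, -173.1]
force: [-0.0, -0.5, 0.1]
gripper_width: 91.1
gripper_force: 0.0
```

step_arm(plan=[0,0,0,0,0,0,0,0,0,0,0,0,0,0,0,0,0,0,0,0,0,0,0,0,0,0,0,0,0,0], hand=4, newtons=20)

```text
time_s: 5.05
ee_pos: [577.6, 406.9, 23.9]
ee_rot: [180.0, 0.0, -173.1]
force: [-1.0, -0.1, -0.5]
gripper_width: 60.7
gripper_force: 0.0
```

step_arm(plan=[0,0,0,0,0,0,0,0,-3,0,0,0,0,0,-3,0,0,0,0,0,-3,0,0,0,0,0,-2.5,0,0,0])

```text
time_s: 5.47
ee_pos: [578.0, 407.2, 140.7]
ee_rot: [180.0, 0.1, -173.1]
force: [0.6, 0.4, -0.5]
gripper_width: 40.3
gripper_force: 0.0
```

Run:
```python
from h import *
go((551,85,135,187.9),(551,85,40,187.9))
```

```text
at [578.  407.2 140.7] [ 1.800e+02  1.000e-01 -1.731e+02] t 5.4667 F [ 0.6  0.4 -0.5] w 40.3 0.0 q [ 34.  33.  77.   0.  69. -63.]
to (551, 85, 135, 187.9) turn wz -0.018 shift cm [  7.1  -31.54   0.57] rows 8 each [ 0.89 -3.94  0.07]
to (551, 85, 40, 187.9) turn wz -0.0 shift cm [-0.   0.   9.5] rows 3 each [-0.    0.    3.17]
```

step_arm(plan=[0,0,0,0,0,0,0,0,0,0,0,0,0,0,0,0,0,0,0,0,0,0,0,0,0,0,0,0,0,0], hand=8)

```text
time_s: 5.88
ee_pos: [576.9, 406.5, 136.6]
ee_rot: [-179.9, -0.2, -173.1]
force: [-1.5, -0.7, 0.2]
gripper_width: 70.4
gripper_force: 0.0
```

Run:
```python
from h import *
go((574,405,17,187))
p=viewer.grab_frame("top")
for st,c,ct in blobs(p,'green',60)+blobs(p,'red',20):
    w=onz(p,c,10)
    if w[0]<700: print(st,np.round(w))
p=viewer.grab_frame("side"); 
for r in viewer.pinpoint("load_disc_1",p)[:4]: print(np.round(r["location"]),round(r["score"],2),np.round(onz(p,r["location"],0)))
```

```text
at [576.9 406.5 136.6] [-179.9   -0.2 -173.1] t 5.8833 F [-1.5 -0.7  0.2] w 70.4 0.0 q [ 34.  34.  78.   0.  69. -63.]
to (574, 405, 17, 187) turn wz -0.002 shift cm [ 0.31 -0.11 11.96] rows 3 each [ 0.1  -0.04  3.99]
[194 190  14  14 101] [573. 403.  10.]
[232 191  15  15 104] [579. 276.  10.]
[217 234  11   4  29] [449. 314.  10.]
[234 236  13   5  35] [447. 255.  10.]
[339 275  13   8  50] [348. -98.  10.]
[334. 315.] 0.65 [507. 503.   0.]
[316. 288.] 0.59 [568. 393.   0.]
```

step_arm(plan=[0.3,-0.2,2.4,0,0,0,0,0,2.4,0,0,0,0,0,2.4,0,0,0,0,0,2.4,0,0,0,0,0,2.3,0,0,0])

```text
time_s: 6.45
ee_pos: [574.7, 404.5, 17.9]
ee_rot: [-180.0, -0.0, -173.1]
force: [-0.7, -0.3, -0.0]
gripper_width: 79.8
gripper_force: 0.0
```

step_arm(plan=[0,0,0,0,0,0,0,0,0,0,0,0,0,0,0,0,0,0])

```text
time_s: 6.7
ee_pos: [575.2, 404.8, 20.2]
ee_rot: [180.0, 0.0, -173.1]
force: [0.3, 0.2, -0.1]
gripper_width: 80.1
gripper_force: 0.0
```

step_arm(plan=[0,0,0,0,0,0,0,0,0,0,0,0,0,0,0,0,0,0,0,0,0,0,0,0,0,0,0,0,0,0], hand=4, newtons=20)

```text
time_s: 7.12
ee_pos: [575.0, 404.7, 19.9]
ee_rot: [180.0, 0.0, -173.1]
force: [-0.3, -0.3, 1.6]
gripper_width: 50.9
gripper_force: 20.0
```

step_arm(plan=[0,0,0,0,0,0,0,0,0,0,0,0,0,0,0,0,0,0])

```text
time_s: 7.37
ee_pos: [575.0, 404.8, 19.9]
ee_rot: [180.0, 0.0, -173.1]
force: [-0.4, -0.3, 2.9]
gripper_width: 50.9
gripper_force: 20.1
```

step_arm(plan=[0,0,-2,0,0,0,0,0,-2.6,0,0,0,0,0,-2.6,0,0,0,0,0,-2.6,0,0,0,0,0,-2.6,0,0,0])

```text
time_s: 7.78
ee_pos: [574.7, 404.5, 144.2]
ee_rot: [-180.0, -0.0, -173.1]
force: [0.2, -0.1, -0.8]
gripper_width: 51.1
gripper_force: 19.9
```

Run:
```python
from h import *
p=viewer.grab_frame("wrist"); save(p["img"][150:350,200:500],"w2.png")
go((540,83,145,187.9),(540,83,45,187.9))
```

```text
at [577.2 406.2 150.7] [ 179.7    0.5 -173.1] t 7.8333 F [1.7 0.3 3.4] w 50.9 19.9 q [ 34.  33.  77.   0.  69. -63.]
to (540, 83, 145, 187.9) turn wz -0.018 shift cm [  8.13 -31.5    0.57] rows 8 each [ 1.02 -3.94  0.07]
to (540, 83, 45, 187.9) turn wz -0.0 shift cm [-0.  0. 10.] rows 3 each [-0.    0.    3.33]
```

View pics/w2.png

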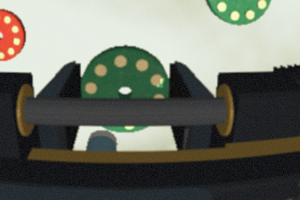

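The crop shows the small green disc held between the fingers at about (325,240) in the full frame.

step_arm(plan=[1.0,-3.9,0,0,0,-0.018,1.0,-3.9,0,0,0,0,1.0,-3.9,0,0,0,0,1.0,-3.9,0,0,0,0,1.0,-3.9,0,0,0,0])

```text
time_s: 8.25
ee_pos: [550.8, 203.0, 142.9]
ee_rot: [-180.0, -0.0, -172.0]
force: [1.2, 0.5, -1.4]
gripper_width: 51.0
gripper_force: 19.9
```

step_arm(plan=[1.0,-3.9,0,0,0,0,1.0,-3.9,0,0,0,0,1.0,-4.0,0,0,0,0,0,0,0,0,0,0,0,0,0,0,0,0])

```text
time_s: 8.67
ee_pos: [537.8, 81.8, 143.3]
ee_rot: [180.0, -0.0, -172.3]
force: [0.7, -0.2, -0.6]
gripper_width: 50.9
gripper_force: 19.9
```

Run:
```python
from h import *
go((540,83,40,187.9),(540,83,150,187.9))
p=viewer.grab_frame("wrist"); save(p["img"],"w3.png")
for n,z in(('tub_seal',67),('clamp_left_tip',85),('clamp_right_tip',85)):
    for r in viewer.pinpoint(n,p)[:3]: print(n,np.round(r["location"]),round(r["score"],2),np.round(onz(p,r["location"],z,True)))
```

```text
at [537.8  81.8 143.3] [ 180.    -0.  -172.3] t 8.6667 F [ 0.7 -0.2 -0.6] w 50.9 19.9 q [  7.  19. 101.   0.  60. -90.]
to (540, 83, 40, 187.9) turn wz -0.004 shift cm [-0.23  0.08 10.33] rows 3 each [-0.08  0.03  3.44]
to (540, 83, 150, 187.9) turn wz -0.0 shift cm [ -0.   0. -11.] rows 3 each [-0.    0.   -3.67]
clamp_right_tip [122. 264.] 0.57 [609. -93.  85.]
clamp_right_tip [44. 90.] 0.33 [ 455. -197.   85.]
clamp_right_tip [  9. 119.] 0.19 [ 482. -267.   85.]
```

View pics/w3.png

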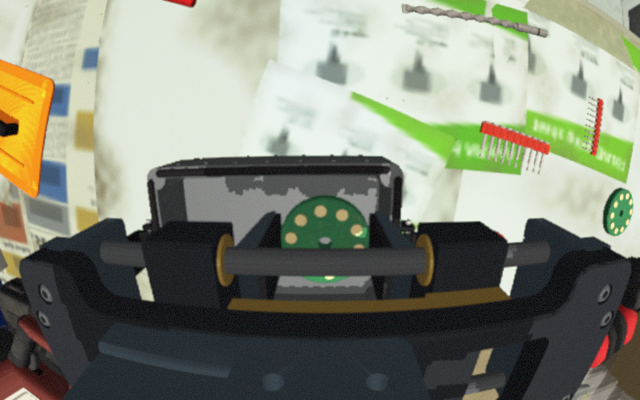

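step_arm(plan=[-0.2,0.1,2.2,0,0,0,0,0,2.2,0,0,0,0,0,2.2,0,0,0,0,0,2.2,0,0,0,0,0,2.0,0,0,0])

```text
time_s: 9.28
ee_pos: [539.8, 86.6, 34.0]
ee_rot: [180.0, -0.0, -171.9]
force: [0.5, -0.1, 0.3]
gripper_width: 50.9
gripper_force: 19.9
```

step_arm(plan=[0,0,0,0,0,0,0,0,0,0,0,0,0,0,0,0,0,0,0,0,0,0,0,0], hand=6.2)

```text
time_s: 9.62
ee_pos: [541.2, 85.7, 36.9]
ee_rot: [180.0, 0.2, -172.0]
force: [-0.0, -0.1, 0.1]
gripper_width: 62.1
gripper_force: 0.0
```

step_arm(plan=[0,0,0,0,0,0,0,0,-2.7,0,0,0,0,0,-2.7,0,0,0,0,0,-2.7,0,0,0,0,0,-2.7,0,0,0])

```text
time_s: 10.03
ee_pos: [540.0, 85.0, 145.7]
ee_rot: [180.0, 0.1, -172.1]
force: [-0.3, 0.9, 0.2]
gripper_width: 61.9
gripper_force: 0.0
```

Run:
```python
from h import *
p=viewer.grab_frame("top")
for st,c,ct in blobs(p,'green',60)+blobs(p,'red',20):
    w=onz(p,c,10)
    if w[0]<700: print(st,np.round(w))
go((580,276,140,187.9),(580,276,15,187.9))
```

```text
[155 204  22  20 242] [504. 510.  10.]
[135 145  13  22 192] [694. 630.  10.]
[232 191  15  15 101] [580. 276.  10.]
[218 234  29   7  82] [448. 282.  10.]
[186 237   6  22  55] [399. 418.  10.]
[339 275  13   8  47] [348. -98.  10.]
at [543.4  85.4 151.3] [ 180.     0.7 -172.1] t 10.0833 F [1.7 0.5 3.2] w 62.2 0.0 q [  8.  19. 100.   0.  60. -90.]
to (580, 276, 140, 187.9) turn wz 0.0 shift cm [-6.25 18.37  1.13] rows 5 each [-1.25  3.67  0.23]
to (580, 276, 15, 187.9) turn wz -0.0 shift cm [-0.   0.  12.5] rows 4 each [-0.    0.    3.12]
```

step_arm(plan=[-1.3,3.65,0,0,0,0,-1.3,3.65,0,0,0,0,-1.3,3.65,0,0,0,0,-1.3,3.65,0,0,0,0,-1.2,3.8,0,0,0,0], hand=8)

```text
time_s: 10.5
ee_pos: [578.5, 277.7, 144.6]
ee_rot: [180.0, 0.1, -172.1]
force: [1.1, -0.4, -0.2]
gripper_width: 80.2
gripper_force: 0.0
```

step_arm(plan=[0,0,2.5,0,0,0,0,0,2.5,0,0,0,0,0,2.5,0,0,0,0,0,2.5,0,0,0,0,0,2.5,0,0,0])

```text
time_s: 10.92
ee_pos: [578.3, 276.4, 18.3]
ee_rot: [180.0, 0.1, -172.1]
force: [-0.1, -0.6, -0.2]
gripper_width: 80.2
gripper_force: 0.0
```

step_arm(plan=[0,0,0,0,0,0,0,0,0,0,0,0,0,0,0,0,0,0])

```text
time_s: 11.17
ee_pos: [578.6, 276.2, 19.9]
ee_rot: [180.0, 0.1, -172.1]
force: [-0.0, -0.3, 0.1]
gripper_width: 80.1
gripper_force: 0.0
```

Run:
```python
from h import *
go((580,276,17,187.9))
p=viewer.grab_frame("wrist")
for st,c,ct in blobs(p,'red',60): print(st,np.round(c),np.round(onz(p,c,10,True)))
```

```text
at [578.6 276.2  19.9] [ 1.800e+02  1.000e-01 -1.721e+02] t 11.1667 F [-0.  -0.3  0.1] w 80.1 0.0 q [ 24.  35.  95.   0.  50. -73.]
to (580, 276, 17, 187.9) turn wz 0.0 shift cm [-0.14 -0.04  0.29] rows 1 each [-0.14 -0.04  0.29]
[ 279    0  171   51 3065] [366.  21.] [452. 281.  10.]
[554   0  11  67 601] [560.  33.] [419. 412.  10.]
[ 280  202   89   46 2294] [324. 228.] [570. 275.  10.]
[298 276  53   9 225] [325. 280.] [603. 280.  10.]
[624 347  16  48 563] [633. 368.] [739. 739.  10.]
[572 378  24  22 328] [585. 391.] [751. 623.  10.]
```

step_arm(plan=[0,0,0.2,0,0,0,0,0,0,0,0,0,0,0,0,0,0,0,0,0,0,0,0,0,0,0,0,0,0,0], hand=4)

```text
time_s: 11.63
ee_pos: [578.1, 276.1, 16.7]
ee_rot: [180.0, 0.0, -172.1]
force: [0.7, 0.5, 0.5]
gripper_width: 51.2
gripper_force: 19.9
```

step_arm(plan=[0,0,0,0,0,0,0,0,0,0,0,0,0,0,0,0,0,0])

```text
time_s: 11.88
ee_pos: [578.0, 276.2, 16.7]
ee_rot: [180.0, 0.0, -172.1]
force: [-0.6, 1.0, 1.4]
gripper_width: 50.9
gripper_force: 20.0
```

step_arm(plan=[0,0,-2,0,0,0,0,0,-2.6,0,0,0,0,0,-2.6,0,0,0,0,0,-2.6,0,0,0,0,0,-2.6,0,0,0])

```text
time_s: 12.3
ee_pos: [577.7, 275.9, 141.4]
ee_rot: [-180.0, -0.0, -172.1]
force: [-0.1, 0.1, -0.2]
gripper_width: 51.4
gripper_force: 19.9
```

Run:
```python
from h import *
go((553,-12,142,187.9),(553,-12,35,187.9))
```

```text
at [577.7 275.9 141.4] [-180.    -0.  -172.1] t 12.3 F [-0.1  0.1 -0.2] w 51.4 19.9 q [ 25.  28.  88.   0.  65. -73.]
to (553, -12, 142, 187.9) turn wz 0.0 shift cm [  6.4  -28.18  -0.06] rows 8 each [ 0.8  -3.52 -0.01]
to (553, -12, 35, 187.9) turn wz -0.0 shift cm [-0.   0.  10.7] rows 3 each [-0.    0.    3.57]
```

step_arm(plan=[0.8,-3.5,0,0,0,0,0.8,-3.5,0,0,0,0,0.8,-3.5,0,0,0,0,0.8,-3.5,0,0,0,0,0.8,-3.5,0,0,0,0])

```text
time_s: 12.72
ee_pos: [561.9, 95.8, 140.4]
ee_rot: [180.0, -0.0, -172.0]
force: [0.4, 0.4, 0.5]
gripper_width: 51.0
gripper_force: 19.9
```

step_arm(plan=[0.8,-3.5,0,0,0,0,0.8,-3.5,0,0,0,0,0.8,-3.7,0,0,0,0,0,0,0,0,0,0,0,0,0,0,0,0])

```text
time_s: 13.13
ee_pos: [553.2, -13.8, 140.3]
ee_rot: [180.0, -0.0, -172.3]
force: [1.2, 0.0, 0.2]
gripper_width: 51.2
gripper_force: 19.9
```

step_arm(plan=[0,0,2.2,0,0,0,0,0,2.2,0,0,0,0,0,2.2,0,0,0,0,0,2.2,0,0,0,0,0,2.0,0,0,0])

```text
time_s: 13.55
ee_pos: [553.3, -10.5, 31.2]
ee_rot: [180.0, -0.0, -172.0]
force: [0.5, 0.4, 0.3]
gripper_width: 51.3
gripper_force: 19.9
```

step_arm(plan=[0,0,0,0,0,0,0,0,0,0,0,0,0,0,0,0,0,0,0,0,0,0,0,0], hand=6.2)

```text
time_s: 13.88
ee_pos: [554.7, -11.6, 33.9]
ee_rot: [-180.0, 0.2, -172.0]
force: [-0.5, 0.5, -0.1]
gripper_width: 61.7
gripper_force: 0.0
```

step_arm(plan=[0,0,0,0,0,0,0,0,-2.7,0,0,0,0,0,-2.7,0,0,0,0,0,-2.7,0,0,0,0,0,-2.7,0,0,0])

```text
time_s: 14.3
ee_pos: [553.5, -12.1, 142.7]
ee_rot: [-180.0, 0.1, -172.1]
force: [-0.1, 0.5, 1.1]
gripper_width: 61.8
gripper_force: 0.0
```

Run:
```python
from h import *
p=viewer.grab_frame("top")
for st,c,ct in blobs(p,'green',60)+blobs(p,'red',20):
    w=onz(p,c,8)
    if w[0]<700:
        r=cv2.minAreaRect(np.array([onz(p,q[0],8)[:2] for q in ct],np.float32))
        print(st,np.round(w),np.round(r[0]),np.round(r[1]),r[2])
go((463.5,281.5,140,86.7))
```

```text
[155 204  22  20 243] [505. 511.   8.] [506. 512.] [64. 70.] 5.160010814666748
[135 145  13  22 192] [695. 631.   8.] [695. 633.] [81. 33.] 28.699539184570312
[217 234  30   7  83] [448. 283.   8.] [449. 283.] [97. 11.] 87.02367401123047
[186 237   6  22  56] [398. 418.   8.] [401. 418.] [ 9. 69.] 89.49018096923828
[345 277   7   6  25] [ 345. -108.    8.] [ 345. -107.] [21. 11.] 68.82423400878906
at [556.9 -12.2 148.3] [-179.9    0.7 -172.1] t 14.35 F [ 1.5 -1.1  3.6] w 62.0 0.0 q [  -2.   20.   99.    0.   60. -100.]
to (463.5, 281.5, 140, 86.7) turn wz 1.766 shift cm [ 28.79 -11.01   0.83] rows 8 each [ 3.6  -1.38  0.1 ]
```

step_arm(plan=[0,0,0,0,0,0.118,0,0,0,0,0,0.118,0,0,0,0,0,0.118,0,0,0,0,0,0.118,0,0,0,0,0,0.118])

```text
time_s: 14.77
ee_pos: [553.7, -12.1, 141.4]
ee_rot: [180.0, 0.1, 153.8]
force: [0.4, -0.1, 0.4]
gripper_width: 62.0
gripper_force: 0.0
```

step_arm(plan=[0,0,0,0,0,0.118,0,0,0,0,0,0.118,0,0,0,0,0,0.118,0,0,0,0,0,0.118,0,0,0,0,0,0.118])

```text
time_s: 15.18
ee_pos: [553.7, -12.1, 141.3]
ee_rot: [179.9, 0.0, 120.0]
force: [0.3, 0.0, -0.5]
gripper_width: 62.1
gripper_force: 0.0
```

step_arm(plan=[0,0,0,0,0,0.118,0,0,0,0,0,0.118,0,0,0,0,0,0.118,0,0,0,0,0,0.118,0,0,0,0,0,0.114])

```text
time_s: 15.6
ee_pos: [553.7, -12.1, 141.3]
ee_rot: [179.9, -0.0, 86.4]
force: [0.2, -0.4, -0.1]
gripper_width: 62.1
gripper_force: 0.0
```

step_arm(plan=[3.6,-1.4,0,0,0,0,3.6,-1.4,0,0,0,0,3.6,-1.4,0,0,0,0,3.6,-1.4,0,0,0,0,3.6,-1.4,0,0,0,0])

```text
time_s: 16.02
ee_pos: [493.3, 173.1, 141.4]
ee_rot: [179.9, -0.1, 86.7]
force: [1.4, 0.1, 0.5]
gripper_width: 62.5
gripper_force: 0.0
```

step_arm(plan=[3.6,-1.4,0,0,0,0,3.6,-1.3,0,0,0,0,3.6,-1.3,0,0,0,0,0,0,0,0,0,0,0,0,0,0,0,0])

```text
time_s: 16.43
ee_pos: [459.5, 283.5, 141.1]
ee_rot: [179.9, -0.0, 87.0]
force: [-0.2, -0.8, 1.9]
gripper_width: 61.9
gripper_force: 0.0
```

Run:
```python
from h import *
go((463.5,281.5,16,86.7))
p=viewer.grab_frame("wrist"); save(p["img"][150:350,200:500],"w4.png")
p=viewer.grab_frame("top")
for st,c,ct in blobs(p,'red',20):
    w=onz(p,c,8)
    if w[0]<700:
        r=cv2.minAreaRect(np.array([onz(p,q[0],8)[:2] for q in ct],np.float32))
        print(st,np.round(w),np.round(r[0]),np.round(r[1]),r[2])
```

```text
at [459.5 283.5 141.1] [179.9  -0.   87. ] t 16.4333 F [-0.2 -0.8  1.9] w 61.9 0.0 q [ 30.  19. 102.  -0.  59.  34.]
to (463.5, 281.5, 16, 86.7) turn wz 0.004 shift cm [-0.17  0.41 12.51] rows 4 each [-0.04  0.1   3.13]
[135 145  13  22 195] [694. 630.   8.] [695. 632.] [81. 34.] 29.65146827697754
[315 206  16  14 127] [555.  -7.   8.] [556.  -6.] [44. 50.] 5.155040740966797
[232 236  11   4  29] [448. 266.   8.] [449. 265.] [34.  9.] 88.03218078613281
[339 275  13   8  48] [348. -98.   8.] [349. -97.] [43. 11.] 68.8243637084961
```

View pics/w4.png

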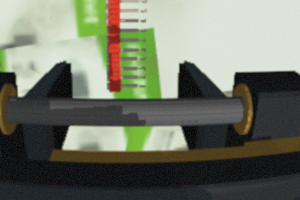

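The crop shows the strip between the open fingers, bar on the left at x≈115 and pins reaching x≈148.

step_arm(plan=[-0.2,0.4,2.4,0,0,0,0,0,2.5,0,0,0,0,0,2.5,0,0,0,0,0,2.5,0,0,0,0,0,2.4,0,0,0])

```text
time_s: 16.95
ee_pos: [464.6, 277.7, 16.7]
ee_rot: [180.0, -0.0, 86.6]
force: [0.3, 0.4, -0.6]
gripper_width: 62.1
gripper_force: 0.0
```

step_arm(plan=[0,0,0,0,0,0,0,0,0,0,0,0,0,0,0,0,0,0])

```text
time_s: 17.2
ee_pos: [464.5, 278.3, 17.7]
ee_rot: [180.0, 0.0, 86.6]
force: [0.5, 0.9, -0.1]
gripper_width: 61.9
gripper_force: 0.0
```

Run:
```python
from h import *
go((463.5,281.5,15.5,86.7))
```

```text
at [464.5 278.3  17.7] [180.    0.   86.6] t 17.2 F [ 0.5  0.9 -0.1] w 61.9 0.0 q [ 30.  28. 109.  -0.  43.  33.]
to (463.5, 281.5, 15.5, 86.7) turn wz -0.001 shift cm [ 0.31 -0.12  0.22] rows 1 each [ 0.31 -0.12  0.22]
```

step_arm(plan=[0.3,0,0.2,0,0,0,0,0,0,0,0,0,0,0,0,0,0,0,0,0,0,0,0,0,0,0,0,0,0,0], hand=2)

```text
time_s: 17.62
ee_pos: [464.0, 282.5, 15.7]
ee_rot: [180.0, -0.0, 86.7]
force: [-0.1, -0.3, 1.5]
gripper_width: 35.8
gripper_force: 20.0
```

step_arm(plan=[0,0,0,0,0,0,0,0,0,0,0,0,0,0,0,0,0,0])

```text
time_s: 17.87
ee_pos: [463.9, 282.5, 15.7]
ee_rot: [-180.0, -0.0, 86.7]
force: [-2.0, -1.0, 2.9]
gripper_width: 35.8
gripper_force: 20.0
```

step_arm(plan=[0,0,-2,0,0,0,0,0,-2.6,0,0,0,0,0,-2.6,0,0,0,0,0,-2.6,0,0,0,0,0,-2.6,0,0,0])

```text
time_s: 18.28
ee_pos: [463.9, 282.4, 140.5]
ee_rot: [-180.0, 0.0, 86.7]
force: [1.2, -0.6, 0.1]
gripper_width: 35.6
gripper_force: 20.0
```

step_arm(plan=[0,0,0,0,0,-0.098,0,0,0,0,0,-0.098,0,0,0,0,0,0])

```text
time_s: 18.53
ee_pos: [464.2, 282.6, 139.9]
ee_rot: [179.9, -0.0, 98.1]
force: [-1.3, 0.0, -0.2]
gripper_width: 36.0
gripper_force: 20.0
```

Run:
```python
from h import *
go((615.5,45,142,97.9),(615.5,45,35,97.9))
```

```text
at [464.2 282.6 139.9] [179.9  -0.   98.1] t 18.5333 F [-1.3  0.  -0.2] w 36.0 20.0 q [ 30.  20. 101.   0.  59.  22.]
to (615.5, 45, 142, 97.9) turn wz 0.003 shift cm [-25.61  11.72  -0.21] rows 7 each [-3.66  1.67 -0.03]
to (615.5, 45, 35, 97.9) turn wz -0.0 shift cm [ 0.   0.  10.7] rows 3 each [0.   0.   3.57]
```

step_arm(plan=[-3.66,1.54,0,0,0,0,-3.66,1.54,0,0,0,0,-3.66,1.54,0,0,0,0,-3.66,1.54,0,0,0,0,-3.66,1.54,0,0,0,0])

```text
time_s: 18.95
ee_pos: [566.1, 110.3, 138.9]
ee_rot: [-180.0, -0.0, 97.8]
force: [-0.1, 0.4, 0.0]
gripper_width: 35.3
gripper_force: 20.0
```

step_arm(plan=[-3.66,1.54,0,0,0,0,-3.66,1.54,0,0,0,0,0,0,0,0,0,0,0,0,0,0,0,0,0,0,0,0,0,0])

```text
time_s: 19.37
ee_pos: [605.7, 43.9, 138.6]
ee_rot: [-179.9, -0.0, 97.8]
force: [-0.7, 0.4, -0.4]
gripper_width: 35.5
gripper_force: 20.0
```

Run:
```python
from h import *
go((606,43.5,35,97.9))
```

```text
at [605.7  43.9 138.6] [-179.9   -0.    97.8] t 19.3667 F [-0.7  0.4 -0.4] w 35.5 20.0 q [ 3. 25. 93.  0. 62. -5.]
to (606, 43.5, 35, 97.9) turn wz -0.001 shift cm [-0.05  0.03 10.36] rows 3 each [-0.02  0.01  3.45]
```

step_arm(plan=[0,0,2.1,0,0,0,0,0,2.1,0,0,0,0,0,2.1,0,0,0,0,0,2.1,0,0,0,0,0,2.0,0,0,0])

```text
time_s: 19.78
ee_pos: [605.1, 45.6, 34.4]
ee_rot: [-180.0, -0.0, 98.0]
force: [-0.0, 0.3, -0.0]
gripper_width: 35.8
gripper_force: 20.0
```

step_arm(plan=[0,0,0,0,0,0,0,0,0,0,0,0,0,0,0,0,0,0,0,0,0,0,0,0], hand=5)

```text
time_s: 20.12
ee_pos: [607.3, 44.4, 37.2]
ee_rot: [179.8, 0.0, 98.0]
force: [-0.1, 0.0, -0.5]
gripper_width: 49.8
gripper_force: 0.0
```

step_arm(plan=[0,0,0,0,0,0,0,0,-2.7,0,0,0,0,0,-2.7,0,0,0,0,0,-2.7,0,0,0,0,0,-2.7,0,0,0])

```text
time_s: 20.53
ee_pos: [606.4, 43.7, 145.7]
ee_rot: [179.9, -0.0, 97.9]
force: [1.3, 0.9, 0.9]
gripper_width: 49.9
gripper_force: 0.0
```

step_arm(plan=[3,0,-2,0,0,0,3,0,-2,0,0,0,3,0,-2,0,0,0,3,0,-2,0,0,0,0,0,0,0,0,0])

```text
time_s: 20.95
ee_pos: [591.0, 167.9, 229.3]
ee_rot: [179.4, -0.2, 98.2]
force: [1.4, -0.1, 0.2]
gripper_width: 49.8
gripper_force: 0.0
```

Run:
```python
from h import *
go()
p=viewer.grab_frame("wrist"); save(p["img"],"w5.png")
q=viewer.grab_frame("top")
for st,c,ct in blobs(q,'red',20): 
    w=onz(q,c,15)
    if w[0]<700: print(st,np.round(w))
```

```text
at [591.  167.9 229.3] [179.4  -0.2  98.2] t 20.95 F [ 1.4 -0.1  0.2] w 49.8 0.0 q [15. 22. 85.  0. 73.  6.]
[135 145  13  22 196] [692. 627.  15.]
[294 199  30   4  90] [591.  43.  15.]
[316 205  15  15 115] [554.  -7.  15.]
[186 237   6  22  54] [398. 416.  15.]
[339 275  13   8  50] [348. -97.  15.]
```

View pics/w5.png

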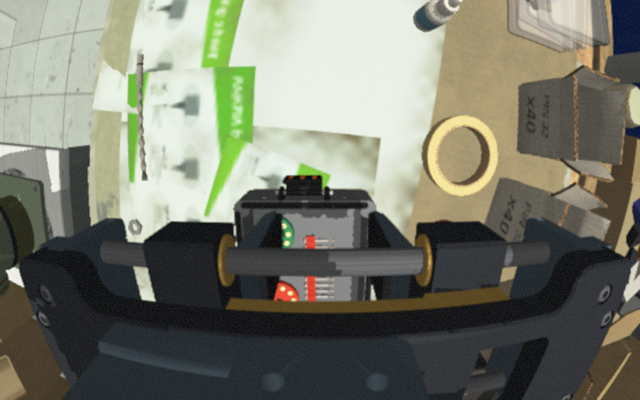

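All three items show in the tub: green at (287,235), the strip at (312,265) and red at (287,290). The gripper hides part of the tub, so I move past it for a clear view to fit its pose.

step_arm(plan=[-3.9,0,0,0,0,0,-3.9,0,0,0,0,0,-3.9,0,0,0,0,0,-3.9,0,0,0,0,0,-3.9,0,0,0,0,0])

```text
time_s: 21.47
ee_pos: [615.8, -33.8, 222.6]
ee_rot: [-179.9, 0.0, 97.9]
force: [0.8, 0.5, 0.1]
gripper_width: 49.7
gripper_force: 0.0
```

step_arm(plan=[-3.9,0,0,0,0,0,-3.9,0,0,0,0,0,-3.0,0,0,0,0,0,0,0,0,0,0,0,0,0,0,0,0,0])

```text
time_s: 21.88
ee_pos: [630.6, -140.3, 222.1]
ee_rot: [-179.9, -0.1, 97.7]
force: [-0.1, 0.3, -0.6]
gripper_width: 50.0
gripper_force: 0.0
```

Run:
```python
from h import *
go()
p=viewer.grab_frame("wrist"); save(p["img"],"w6.png")
import pickle; pickle.dump(p,open("w6.pkl","wb"))
def pf(X):
    c=att(p).T@(np.array(X,float)-p["position"]); th=np.arctan2(np.hypot(c[0],c[1]),c[2]); r=np.hypot(c[0],c[1])
    return np.array([p["cx"]+p["fx"]*th*c[0]/r,p["cy"]+p["fy"]*th*c[1]/r])
r=R.from_euler('z',7.9,degrees=True).as_matrix()[:2,:2]
img=cv2.cvtColor(p["img"],cv2.COLOR_RGB2BGR)
big=cv2.resize(img,None,fx=3,fy=3,interpolation=cv2.INTER_CUBIC)
for a,b,z,col in((80,110,62,(0,255,0)),(70,100,62,(255,255,0)),(80,110,0,(255,0,255))):
    pts=[pf([*(r@[sx*a,sy*b]+[581,40]),z]) for sx,sy in((1,1),(1,-1),(-1,-1),(-1,1))]; print(z,np.round(pts).tolist())
    cv2.polylines(big,[np.int32(np.array(pts)*3+1)],True,col,1)
c=pf([581,40,62]); x0=int(np.clip(c[0]*3-400,0,1120)); y0=int(np.clip(c[1]*3-300,0,600)); print(x0,y0)
cv2.imwrite("pics/tubfit.png",big[y0:y0+600,x0:x0+800])
```

```text
at [ 630.6 -140.3  222.1] [-1.799e+02 -1.000e-01  9.770e+01] t 21.8833 F [-0.1  0.3 -0.6] w 50.0 0.0 q [-14.  25.  80.   0.  75. -21.]
62 [[374.0, -69.0], [379.0, 116.0], [225.0, 118.0], [232.0, -64.0]]
62 [[365.0, -63.0], [370.0, 106.0], [234.0, 108.0], [240.0, -58.0]]
0 [[367.0, -44.0], [371.0, 117.0], [241.0, 119.0], [245.0, -40.0]]
501 0
```

View pics/tubfit.png

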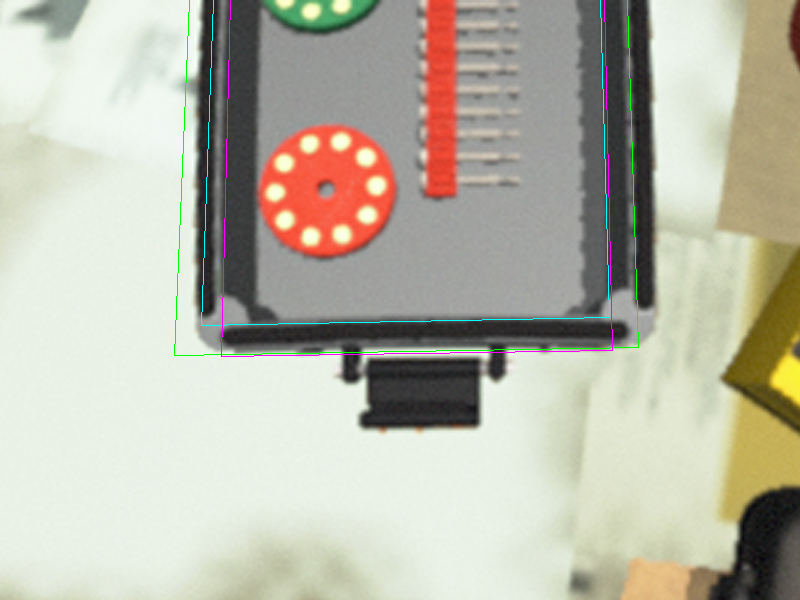

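The tub's near rim corners show at about (200,340) and (652,330) in the crop. My model needs about +6 mm in x. I take another view with the whole tub in frame and check the camera against the red disc's known release point (554.5,-11.8).

step_arm(plan=[-3.5,-1.1,-0.5,0,0,0,-3.5,-1.1,-0.5,0,0,0,-3.5,-1.1,-0.5,0,0,0,-1,-1.1,-0.5,0,0,0,0,0,0,0,0,0])

```text
time_s: 22.35
ee_pos: [602.6, -259.4, 244.2]
ee_rot: [-180.0, 0.0, 97.8]
force: [-0.5, -0.2, 0.1]
gripper_width: 50.0
gripper_force: 0.0
```

step_arm(plan=[0,0,0,0,0,0,0,0,0,0,0,0,0,0,0,0,0,0])

```text
time_s: 22.6
ee_pos: [604.3, -255.6, 243.1]
ee_rot: [-180.0, -0.1, 98.1]
force: [0.6, 0.7, -1.0]
gripper_width: 49.9
gripper_force: 0.0
```

```bash
cat >> h.py <<'E'
def pf(p,X):
    c=att(p).T@(np.array(X,float)-p["position"]); r=np.hypot(c[0],c[1]); th=np.arctan2(r,c[2])
    return np.array([p["cx"]+p["fx"]*th*c[0]/r,p["cy"]+p["fy"]*th*c[1]/r])
E
python3 - <<'E'
from h import *
import pickle
q=pickle.load(open("w6.pkl","rb")); print('disc w6',onz(q,(275.4,63),16,True))
go()
p=viewer.grab_frame("wrist"); pickle.dump(p,open("w7.pkl","wb"))
for n,z in(('tub_seal',67),('clamp_left_tip',85),('clamp_right_tip',85)):
    for k in viewer.pinpoint(n,p)[:2]: print(n,np.round(k["location"]),round(k["score"],2),np.round(onz(p,k["location"],z,True)))
for st,c,ct in blobs(p,'red',60)+blobs(p,'green',100): print(st,np.round(c),np.round(onz(p,c,16,True)))
r=R.from_euler('z',7.9,degrees=True).as_matrix()[:2,:2]
big=cv2.resize(cv2.cvtColor(p["img"],cv2.COLOR_RGB2BGR),None,fx=3,fy=3,interpolation=cv2.INTER_CUBIC)
for a,b,z,col in((80,110,62,(0,255,0)),(70,100,62,(255,255,0))):
    pts=np.array([pf(p,[*(r@[sx*a,sy*b]+[588,40]),z]) for sx,sy in((1,1),(1,-1),(-1,-1),(-1,1))])
    cv2.polylines(big,[np.int32((pts+.5)*3)],True,col,1)
c=pf(p,[588,40,62]); x0=int(np.clip(c[0]*3-400,0,1120)); y0=int(np.clip(c[1]*3-300,0,600)); print(c,x0,y0)
cv2.imwrite("pics/tubfit2.png",big[y0:y0+600,x0:x0+800])
E
```

```text
disc w6 [554.64290776  -9.78070644  16.        ]
at [ 604.3 -255.6  243.1] [-1.80e+02 -1.00e-01  9.81e+01] t 22.6 F [ 0.6  0.7 -1. ] w 49.9 0.0 q [-24.  25.  77.   0.  78. -32.]
clamp_right_tip [348.  32.] 0.62 [604. -91.  85.]
[300   0  26   5  81] [313.   2.] [558. -34.  16.]
[149  29  20  30 226] [159.  44.] [ 355. -101.   16.]
[572 214  12  21  90] [579. 223.] [1045. -266.   16.]
[346.44847069 -60.80184981] 639 0
```

View pics/tubfit2.png

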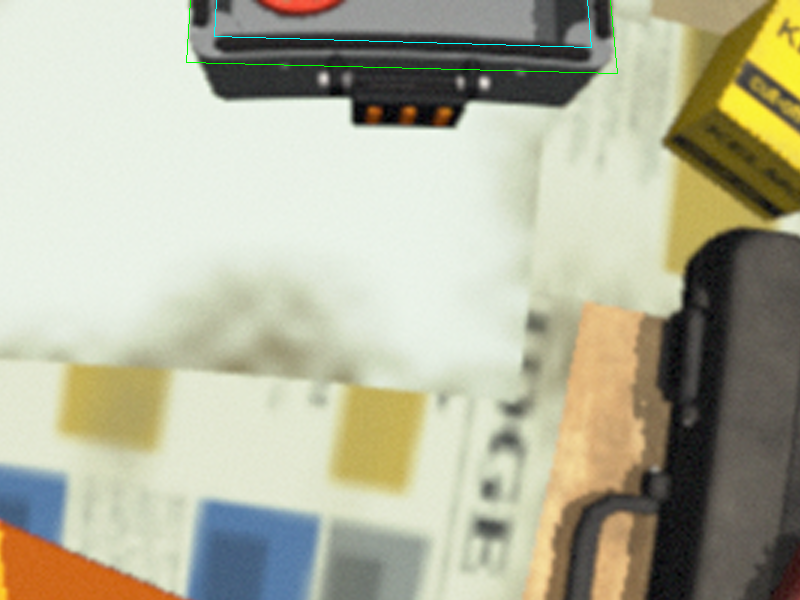

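The model at (588,40,7.9°) fits in x. The rim's near edge is about 5 px inside the model, so y is about 41.5. I take one higher view of the whole tub to settle y and yaw.

step_arm(plan=[3.5,0.5,-2.1,0,0,0,3.5,0.5,-2.1,0,0,0,3.5,0.5,-2.2,0,0,0,3.5,0.5,-2.2,0,0,0,3.5,0.5,-2.1,0,0,0])

```text
time_s: 23.22
ee_pos: [604.3, -78.8, 351.7]
ee_rot: [180.0, -0.0, 98.0]
force: [0.4, -0.6, 0.1]
gripper_width: 50.1
gripper_force: 0.0
```

step_arm(plan=[0,0,0,0,0,0,0,0,0,0,0,0,0,0,0,0,0,0])

```text
time_s: 23.47
ee_pos: [604.4, -80.6, 349.9]
ee_rot: [-180.0, 0.0, 98.0]
force: [-0.0, -0.5, -0.9]
gripper_width: 50.1
gripper_force: 0.0
```

Run:
```python
from h import *
go()
p=viewer.grab_frame("wrist")
r=R.from_euler('z',7.9,degrees=True).as_matrix()[:2,:2]
for st,c,ct in blobs(p,'red',60)+blobs(p,'green',100): print(st,np.round(c),np.round(onz(p,c,16,True)))
c=pf(p,[588,41,62]); print(c)
k=4; x0=int(c[0]-100); y0=int(max(0,c[1]-75))
big=cv2.resize(cv2.cvtColor(p["img"],cv2.COLOR_RGB2BGR)[y0:y0+150,x0:x0+200],None,fx=k,fy=k,interpolation=cv2.INTER_CUBIC)
for a,b,z,col in((80,110,62,(0,255,0)),(70,100,62,(255,255,0))):
    pts=np.array([pf(p,[*(r@[sx*a,sy*b]+[588,41]),z]) for sx,sy in((1,1),(1,-1),(-1,-1),(-1,1))])
    cv2.polylines(big,[np.int32((pts+.5-[x0,y0])*k)],True,col,1)
cv2.imwrite("pics/tubfit3.png",big)
```

```text
at [604.4 -80.6 349.9] [-180.    0.   98.] t 23.4667 F [-0.  -0.5 -0.9] w 50.1 0.0 q [ -9.  19.  71.  -0.  90. -17.]
[325  58   7  61 388] [328.  88.] [592.  41.  16.]
[283 100  28  33 309] [298. 117.] [553. -10.  16.]
[173 145  12  25 120] [178. 157.] [353. -98.  16.]
[281  41  34  32 560] [297.  57.] [537.  84.  16.]
[325.46740039  84.09427799]
```

View pics/tubfit3.png

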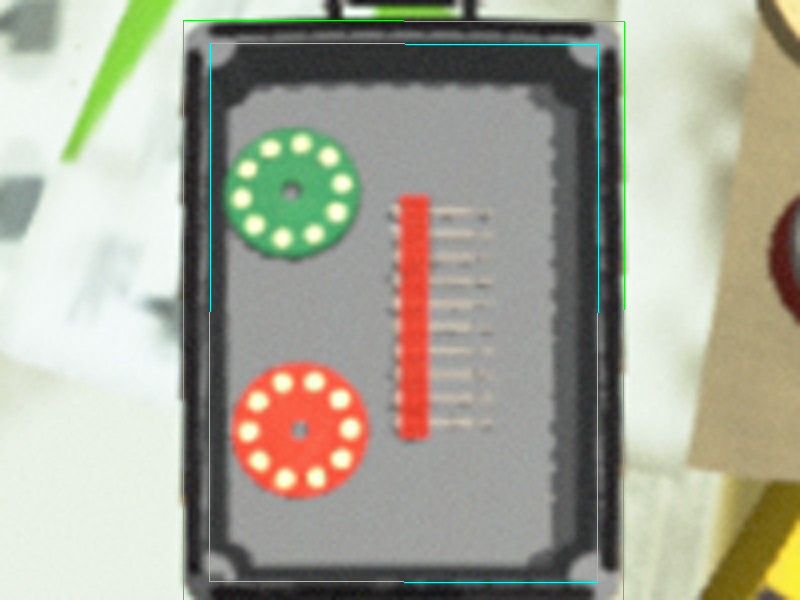

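The whole-tub fit is within about 1 mm, giving a tub pose of about (588.5,41.5), yaw 7.9°. Next I look at the lid the same way.

step_arm(plan=[0,0,0,0,0,0.1,0,0,0,0,0,0.1,0,0,0,0,0,0.1,0,0,0,0,0,0.1,0,0,0,0,0,0])

```text
time_s: 23.93
ee_pos: [604.2, -82.2, 348.9]
ee_rot: [-179.8, 0.0, 74.8]
force: [0.9, 0.8, -0.8]
gripper_width: 50.2
gripper_force: 0.0
```

step_arm(plan=[-3.8,-0.26,0.3,0,0,0,-3.8,-0.26,0.3,0,0,0,-3.8,-0.26,0.3,0,0,0,-3.8,-0.26,0.3,0,0,0,-3.8,-0.26,0.3,0,0,0])

```text
time_s: 24.35
ee_pos: [541.6, -263.3, 334.3]
ee_rot: [-179.9, -0.0, 75.1]
force: [1.5, 0.5, 0.2]
gripper_width: 50.1
gripper_force: 0.0
```

step_arm(plan=[-3.8,-0.26,0.3,0,0,0,-3.8,-0.26,0.3,0,0,0,-3.8,-0.26,0.3,0,0,0,-3.8,-0.26,0.3,0,0,0,-3.8,-0.26,0.3,0,0,0])

```text
time_s: 24.77
ee_pos: [479.6, -443.6, 319.2]
ee_rot: [-179.9, -0.0, 75.1]
force: [1.5, -0.4, 0.4]
gripper_width: 49.9
gripper_force: 0.0
```

step_arm(plan=[-3.8,-0.26,0.3,0,0,0,-3.5,-0.26,0.3,0,0,0,0,0,0,0,0,0,0,0,0,0,0,0,0,0,0,0,0,0])

```text
time_s: 25.18
ee_pos: [456.9, -510.5, 313.4]
ee_rot: [-179.9, -0.1, 75.1]
force: [-0.0, -0.0, 0.1]
gripper_width: 50.0
gripper_force: 0.0
```

Run:
```python
from h import *
p=viewer.grab_frame("wrist")
for st,c,ct in blobs(p,'orange',1500):
    print(st,np.round(c))
    r=cv2.minAreaRect(np.array([onz(p,q[0],15,True)[:2] for q in ct],np.float32)); print(np.round(r[0],1),np.round(r[1],1),r[2])
for n,z in(('lid_handle',39),('lid_fl',15),('lid_fr',15),('lid_bl',15),('lid_br',15)):
    for k in viewer.pinpoint(n,p)[:2]: print(n,np.round(k["location"]),round(k["score"],2),np.round(onz(p,k["location"],z,True)))
# handle: dark pixels inside the lid
V=cv2.cvtColor(p["img"],cv2.COLOR_RGB2HSV)[...,2]; 
st,c,ct=max(blobs(p,'orange',1500),key=lambda b:b[0][4]); m=np.zeros_like(V); cv2.drawContours(m,[cv2.convexHull(ct)],0,1,-1)
m=cv2.erode(m,np.ones((15,15)))&(V<70).astype(np.uint8)
n,l,s,cc=cv2.connectedComponentsWithStats(m); i=1+np.argmax(s[1:,4]); ys,xs=np.where(l==i)
r=cv2.minAreaRect(np.array([onz(p,(x,y),46,True)[:2] for x,y in zip(xs,ys)],np.float32)); print('handle',s[i],r)
go((488,-395,120,75.1))
save(p["img"],"w8.png")
```

```text
[ 270   17  113  148 8357] [331.  95.]
[ 488.9 -396.1] [223.5 164.2] 75.05429077148438
lid_handle [322.  88.] 0.79 [ 483. -398.   39.]
lid_fl [281.  28.] 0.93 [ 449. -287.   15.]
lid_fl [324.  87.] 0.66 [ 487. -394.   15.]
lid_fr [283. 154.] 0.96 [ 402. -473.   15.]
lid_bl [371.  30.] 0.97 [ 577. -325.   15.]
lid_br [372. 152.] 0.81 [ 530. -505.   15.]
handle [320  53  12  68 715] ((487.9856872558594, -396.6998291015625), (93.1885986328125, 14.83313274383545), 75.01536560058594)
at [ 458.1 -509.4  314.9] [180.    0.   75.1] t 25.4833 F [0.4 1.3 0.6] w 50.1 0.0 q [-49.  27.  64.   0.  89. -34.]
to (488, -395, 120, 75.1) turn wz 0.001 shift cm [11.83 -0.05 19.49] rows 6 each [ 1.97 -0.01  3.25]
```

View pics/w8.png

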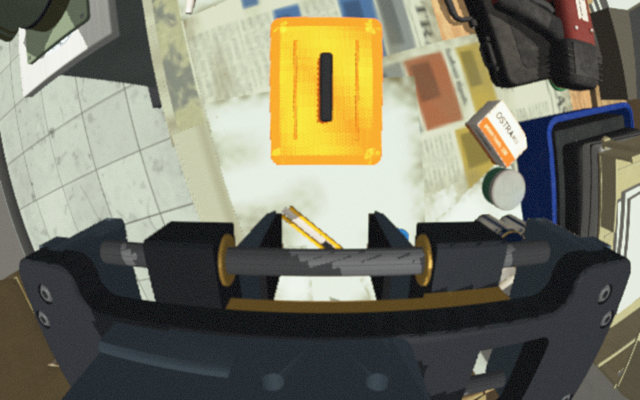

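The lid is seen square at (326,90), handle at (326,87). The lid and handle fits agree: (488.5,-396.5), yaw 75°.

step_arm(plan=[2.4,0,2.4,0,0,0,2.4,0,2.4,0,0,0,2.4,0,2.4,0,0,0,2.4,0,2.4,0,0,0,2.2,0,2.4,0,0,0])

```text
time_s: 25.9
ee_pos: [488.4, -394.4, 193.9]
ee_rot: [179.9, 0.0, 75.1]
force: [0.6, -1.0, -1.0]
gripper_width: 50.1
gripper_force: 0.0
```

step_arm(plan=[0,0,2.4,0,0,0,0,0,2.4,0,0,0,0,0,2.4,0,0,0,0,0,2.0,0,0,0,0,0,0,0,0,0])

```text
time_s: 26.32
ee_pos: [486.1, -393.8, 98.4]
ee_rot: [-179.6, -0.2, 75.1]
force: [-0.4, 0.1, -0.1]
gripper_width: 50.2
gripper_force: 0.0
```

step_arm(plan=[0,0,0,0,0,0,0,0,0,0,0,0])

```text
time_s: 26.48
ee_pos: [488.9, -396.7, 104.0]
ee_rot: [179.9, 0.1, 75.1]
force: [-0.5, 0.2, -0.7]
gripper_width: 49.4
gripper_force: 0.0
```

Run:
```python
from h import *
go((488.5,-396.5,35,75.1))
```

```text
at [ 488.9 -396.7  104. ] [1.799e+02 1.000e-01 7.510e+01] t 26.4833 F [-0.5  0.2 -0.7] w 49.4 0.0 q [-40.  29.  92.   0.  59. -25.]
to (488.5, -396.5, 35, 75.1) turn wz -0.0 shift cm [ 0.01 -0.04  6.9 ] rows 2 each [ 0.01 -0.02  3.45]
```

step_arm(plan=[0,0,1.8,0,0,0,0,0,1.8,0,0,0,0,0,1.7,0,0,0,0,0,1.6,0,0,0,0,0,0,0,0,0])

```text
time_s: 26.9
ee_pos: [487.3, -395.8, 32.3]
ee_rot: [-179.9, -0.1, 75.1]
force: [-0.4, 0.3, 0.7]
gripper_width: 49.8
gripper_force: 0.0
```

step_arm(plan=[0,0,0,0,0,0,0,0,0,0,0,0,0,0,0,0,0,0])

```text
time_s: 27.15
ee_pos: [489.0, -397.2, 35.4]
ee_rot: [179.8, 0.1, 75.0]
force: [0.2, -1.3, -0.8]
gripper_width: 50.1
gripper_force: 0.0
```

step_arm(plan=[0,0,0,0,0,0,0,0,0,0,0,0,0,0,0,0,0,0,0,0,0,0,0,0,0,0,0,0,0,0], hand=0.8, newtons=45)

```text
time_s: 27.57
ee_pos: [488.0, -396.3, 33.5]
ee_rot: [180.0, -0.0, 75.0]
force: [0.6, -0.2, 0.1]
gripper_width: 19.8
gripper_force: 0.0
```

step_arm(plan=[0,0,0,0,0,0,0,0,0,0,0,0,0,0,0,0,0,0])

```text
time_s: 27.82
ee_pos: [488.2, -396.4, 33.5]
ee_rot: [180.0, -0.0, 75.0]
force: [0.6, -0.0, 0.8]
gripper_width: 17.7
gripper_force: 45.0
```

step_arm(plan=[0,0,-1,0,0,0,0,0,-2,0,0,0,0,0,-2.5,0,0,0,0,0,-2.5,0,0,0,0,0,-2.5,0,0,0])

```text
time_s: 28.23
ee_pos: [487.1, -395.7, 138.9]
ee_rot: [-179.9, -0.1, 75.0]
force: [-0.7, -0.2, -3.6]
gripper_width: 17.7
gripper_force: 45.0
```

step_arm(plan=[0,0,-2.5,0,0,0,0,0,-2,0,0,0,0,0,-1,0,0,0,0,0,0,0,0,0,0,0,0,0,0,0])

```text
time_s: 28.65
ee_pos: [487.5, -396.0, 192.7]
ee_rot: [-179.9, -0.0, 75.0]
force: [0.0, -0.1, -4.5]
gripper_width: 17.7
gripper_force: 45.0
```

step_arm(plan=[0,0,0,0,0,-0.08,0,0,0,0,0,-0.08,0,0,0,0,0,-0.08,0,0,0,0,0,-0.08,0,0,0,0,0,-0.08])

```text
time_s: 29.07
ee_pos: [486.9, -395.5, 190.6]
ee_rot: [-179.8, -0.2, 98.2]
force: [0.8, -0.4, -4.6]
gripper_width: 17.7
gripper_force: 45.0
```

Run:
```python
from h import *
go((588.5,41.5,190,97.9))
p=viewer.grab_frame("wrist"); save(p["img"],"w9.png")
st,c,ct=max(blobs(p,'orange',1500),key=lambda b:b[0][4]); print(st,c)
```

```text
at [ 486.9 -395.5  190.6] [-179.8   -0.2   98.2] t 29.0667 F [ 0.8 -0.4 -4.6] w 17.7 45.0 q [-40.  25.  85.   0.  70. -48.]
to (588.5, 41.5, 190, 97.9) turn wz 0.005 shift cm [41.88 16.07  0.06] rows 11 each [3.81 1.46 0.01]
[  188    46   275   194 35620] [332.09107243 137.3762493 ]
```

View pics/w9.png

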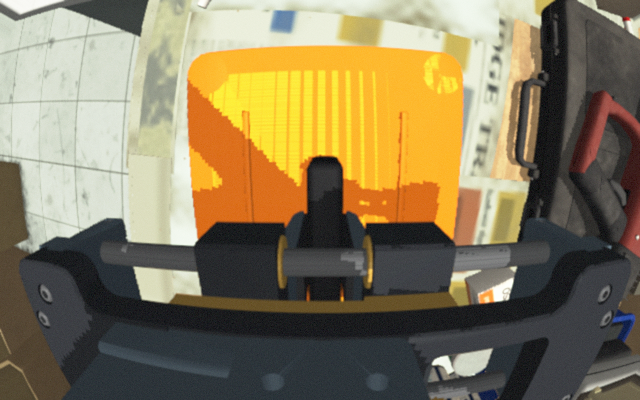

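The lid hangs level in the grip. Its far edge is at row ≈46 and its sides at columns 190 and 462.

step_arm(plan=[3.5,1.34,0,0,0,0,3.5,1.34,0,0,0,0,3.5,1.34,0,0,0,0,3.5,1.34,0,0,0,0,3.5,1.34,0,0,0,0])

```text
time_s: 29.53
ee_pos: [529.1, -211.8, 191.5]
ee_rot: [-179.8, -0.1, 97.8]
force: [0.4, 0.2, -5.4]
gripper_width: 17.8
gripper_force: 45.0
```

step_arm(plan=[3.5,1.34,0,0,0,0,3.5,1.34,0,0,0,0,3.5,1.34,0,0,0,0,3.5,1.34,0,0,0,0,3.5,1.34,0,0,0,0])

```text
time_s: 29.95
ee_pos: [571.2, -29.3, 191.6]
ee_rot: [-179.8, -0.0, 97.9]
force: [-0.1, -1.0, -3.7]
gripper_width: 17.5
gripper_force: 45.0
```

step_arm(plan=[3.5,1.34,0,0,0,0,3.4,1.33,0,0,0,0,0,0,0,0,0,0,0,0,0,0,0,0,0,0,0,0,0,0])

```text
time_s: 30.37
ee_pos: [588.1, 40.7, 191.9]
ee_rot: [-179.8, 0.0, 98.0]
force: [-0.4, -0.7, -3.9]
gripper_width: 17.2
gripper_force: 45.0
```

step_arm(plan=[0,0,0,0,0,0,0,0,0,0,0,0,0,0,0,0,0,0])

```text
time_s: 30.62
ee_pos: [588.8, 39.7, 193.3]
ee_rot: [-180.0, 0.0, 97.8]
force: [-0.1, 0.1, -5.2]
gripper_width: 17.6
gripper_force: 45.0
```

Run:
```python
from h import *
s=sensors.state(); P=s['ee_pos']; a=np.radians(s['ee_rot'][2])
p=viewer.grab_frame("wrist")
st,c,ct=max(blobs(p,'orange',1500),key=lambda b:b[0][4])
W=np.array([onz(p,q[0],P[2]-18.5,True)[:2]-P[:2] for q in ct])
T=np.c_[W@[np.cos(a),np.sin(a)],W@[np.sin(a),-np.cos(a)]]
for lo,hi in((-50,-20),(-20,20),(20,50)): 
    m=(T[:,1]>lo)&(T[:,1]<hi); print('far edge',T[m,0].max())
for lo,hi in((30,50),(50,70),(70,90)):
    m=(T[:,0]>lo)&(T[:,0]<hi); print('sides',T[m,1].min(),T[m,1].max())
go((588.5,41.5,120,97.9))
```

```text
far edge 112.1647885451827
far edge 112.71949582266126
far edge 112.06560740066196
sides -81.27782794088633 82.39641310665519
sides -81.69790685385664 82.38455530931489
sides -81.16374485795086 81.75600550824934
at [588.9  39.8 193.4] [-180.    -0.    97.9] t 30.6667 F [-0.1  0.5 -4.3] w 17.6 45.0 q [ 3. 21. 91.  0. 68. -5.]
to (588.5, 41.5, 120, 97.9) turn wz -0.001 shift cm [ 0.17 -0.02  7.34] rows 2 each [ 0.09 -0.01  3.67]
```

step_arm(plan=[0.17,0,1.8,0,0,0,0,0,1.8,0,0,0,0,0,1.8,0,0,0,0,0,1.8,0,0,0,0,0,1.5,0,0,0])

```text
time_s: 31.08
ee_pos: [588.4, 41.9, 105.4]
ee_rot: [-180.0, -0.0, 97.9]
force: [-0.7, -0.3, -3.2]
gripper_width: 17.7
gripper_force: 45.0
```

step_arm(plan=[0,0,0,0,0,0,0,0,0,0,0,0,0,0,0,0,0,0,0,0,0,0,0,0])

```text
time_s: 31.42
ee_pos: [589.9, 42.4, 107.9]
ee_rot: [179.8, 0.0, 97.9]
force: [0.3, -0.1, -4.5]
gripper_width: 18.1
gripper_force: 45.0
```

Run:
```python
from h import *
go((588.5,41.5,91,97.9))
```

```text
at [589.9  42.4 107.9] [179.8   0.   97.9] t 31.4167 F [ 0.3 -0.1 -4.5] w 18.1 45.0 q [ 3. 25. 97.  0. 57. -5.]
to (588.5, 41.5, 91, 97.9) turn wz 0.001 shift cm [-0.07 -0.15  1.69] rows 1 each [-0.07 -0.15  1.69]
```

step_arm(plan=[-0.05,-0.1,0.4,0,0,0,0,0,0.4,0,0,0,0,0,0.4,0,0,0,0,0,0.3,0,0,0,0,0,0,0,0,0])

```text
time_s: 31.83
ee_pos: [587.6, 41.9, 90.8]
ee_rot: [-180.0, -0.0, 98.0]
force: [0.5, 0.0, -4.1]
gripper_width: 17.8
gripper_force: 45.0
```

step_arm(plan=[0,0,0,0,0,0,0,0,0,0,0,0,0,0,0,0,0,0])

```text
time_s: 32.08
ee_pos: [588.0, 42.0, 91.5]
ee_rot: [180.0, -0.0, 98.0]
force: [0.5, 0.4, -4.6]
gripper_width: 17.7
gripper_force: 45.0
```

step_arm(plan=[0,0,0.1,0,0,0,0,0,0,0,0,0,0,0,0,0,0,0,0,0,0,0,0,0,0,0,0,0,0,0], hand=5)

```text
time_s: 32.5
ee_pos: [588.2, 42.0, 90.9]
ee_rot: [179.9, -0.0, 98.0]
force: [0.8, 0.1, -0.7]
gripper_width: 48.0
gripper_force: 0.0
```

step_arm(plan=[0,0,-1.5,0,0,0,0,0,-2,0,0,0,0,0,-2,0,0,0,0,0,-2,0,0,0,0,0,-1,0,0,0])

```text
time_s: 32.92
ee_pos: [589.1, 42.0, 178.2]
ee_rot: [179.7, 0.0, 98.0]
force: [1.1, -0.1, 0.0]
gripper_width: 50.0
gripper_force: 0.0
```

step_arm(plan=[-3.5,0,-2.6,0,0,0,-3.5,0,-2.6,0,0,0,-3.5,0,-2.6,0,0,0,-1.5,0,-2.6,0,0,0,0,0,-2,0,0,0], hand=0)

```text
time_s: 33.33
ee_pos: [604.4, -75.9, 297.7]
ee_rot: [179.9, 0.1, 97.7]
force: [-0.1, 0.6, -0.5]
gripper_width: 19.4
gripper_force: 0.0
```

step_arm(plan=[0,0,0,0,0,0,0,0,-2,0,0,0,0,0,0,0,0,0,0,0,0,0,0,0])

```text
time_s: 33.67
ee_pos: [604.0, -72.0, 315.6]
ee_rot: [180.0, -0.0, 98.0]
force: [-0.3, 0.2, -1.3]
gripper_width: 0.5
gripper_force: 0.0
```

```bash
cat >> h.py <<'E'
def lidview(name,z=72):
    p=viewer.grab_frame("wrist")
    st,c,ct=max(blobs(p,'orange',1500),key=lambda b:b[0][4])
    r=cv2.minAreaRect(np.array([onz(p,q[0],z,True)[:2] for q in ct],np.float32)); print('lid',np.round(r[0],1),np.round(r[1],1),round(r[2],2))
    x0=int(np.clip(c[0]-130,0,380)); y0=int(max(0,c[1]-100))
    save(cv2.resize(p["img"][y0:y0+195,x0:x0+260],(800,600),interpolation=cv2.INTER_CUBIC),name); print(x0,y0)
    for n,zz in(('clamp_left_tip',85),('clamp_right_tip',85)):
        for k in viewer.pinpoint(n,p)[:1]: print(n,np.round(k["location"]),round(k["score"],2),np.round(onz(p,k["location"],zz,True)))
    return p
E
python3 - <<'E'
from h import *
go(); lidview("lid1.png")
E
```

```text
at [604.  -72.  315.6] [180.  -0.  98.] t 33.6667 F [-0.3  0.2 -1.3] w 0.5 0.0 q [ -8.  19.  76.   0.  85. -16.]
lid [587.8  42.1] [163.7 224. ] 8.09
191 0
clamp_right_tip [321. 192.] 0.85 [602. -93.  85.]
```

View pics/lid1.png

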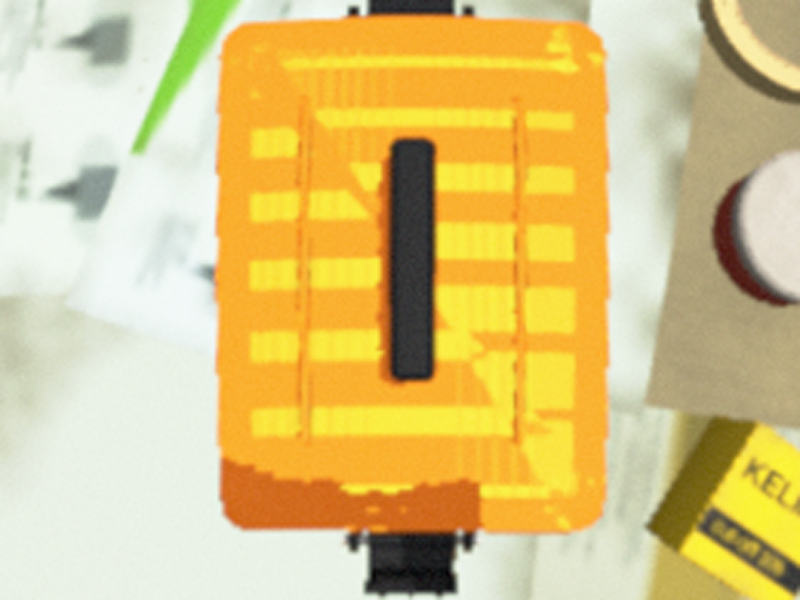

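The lid lies in the mouth, centred at (588,42) and aligned. Both clamps stand open, at (415,5) and (412,565) in the crop. I press the corners next with closed fingers, starting with fr.

step_arm(plan=[0.6,-2.2,2.6,0,0,0,0.6,-2.2,2.6,0,0,0,0.7,-2.2,2.6,0,0,0,0,0,2.6,0,0,0,0,0,2.6,0,0,0])

```text
time_s: 34.23
ee_pos: [533.9, -62.1, 184.3]
ee_rot: [-179.9, -0.0, 98.0]
force: [0.6, -0.4, 0.1]
gripper_width: 0.4
gripper_force: 0.0
```

step_arm(plan=[0,0,2.4,0,0,0,0,0,2.4,0,0,0,0,0,2,0,0,0,0,0,1,0,0,0,0,0,0,0,0,0])

```text
time_s: 34.65
ee_pos: [533.8, -62.1, 105.1]
ee_rot: [-179.7, -0.1, 98.0]
force: [-0.2, 0.5, 0.3]
gripper_width: 0.4
gripper_force: 0.0
```

step_arm(plan=[0,0,0,0,0,0,0,0,0,0,0,0,0,0,0,0,0,0])

```text
time_s: 34.9
ee_pos: [536.9, -62.7, 109.3]
ee_rot: [179.8, 0.0, 98.0]
force: [0.0, 0.0, 0.2]
gripper_width: 0.4
gripper_force: 0.0
```

Run:
```python
from h import *
go((535.8,-62.2,88,97.9))
```

```text
at [536.9 -62.7 109.3] [179.8   0.   98. ] t 34.9 F [0.  0.  0.2] w 0.4 0.0 q [ -8.  21. 104.   0.  55. -16.]
to (535.8, -62.2, 88, 97.9) turn wz 0.001 shift cm [ 0.06 -0.1   2.13] rows 1 each [ 0.06 -0.1   2.13]
```

Descend gently to contact (TCP about 86), watching the force.

step_arm(plan=[0.05,-0.1,0.6,0,0,0,0,0,0.6,0,0,0,0,0,0.6,0,0,0,0,0,0.2,0,0,0,0,0,0,0,0,0])

```text
time_s: 35.32
ee_pos: [534.2, -62.2, 87.1]
ee_rot: [-179.9, -0.0, 98.0]
force: [-0.3, -0.5, -0.2]
gripper_width: 0.2
gripper_force: 0.0
```

step_arm(plan=[0,0,0.1,0,0,0,0,0,0.1,0,0,0,0,0,0,0,0,0,0,0,0,0,0,0,0,0,0,0,0,0])

```text
time_s: 35.73
ee_pos: [535.1, -62.3, 86.3]
ee_rot: [180.0, 0.0, 98.0]
force: [0.1, 0.2, 2.5]
gripper_width: 0.4
gripper_force: 1.0
```

step_arm(plan=[0,0,0.1,0,0,0,0,0,0.1,0,0,0,0,0,0,0,0,0,0,0,0,0,0,0])

```text
time_s: 36.07
ee_pos: [535.1, -62.3, 85.7]
ee_rot: [179.9, 0.0, 98.0]
force: [-3.3, 0.2, 11.5]
gripper_width: 0.2
gripper_force: 5.9
```

step_arm(plan=[0,0,0.1,0,0,0,0,0,0,0,0,0,0,0,0,0,0,0])

```text
time_s: 36.32
ee_pos: [535.1, -62.4, 85.1]
ee_rot: [179.9, 0.0, 98.0]
force: [-4.2, -0.3, 15.0]
gripper_width: 0.3
gripper_force: 7.3
```

step_arm(plan=[0,0,0.05,0,0,0,0,0,0,0,0,0,0,0,0,0,0,0])

```text
time_s: 36.57
ee_pos: [535.1, -62.4, 84.8]
ee_rot: [179.9, 0.0, 98.0]
force: [-3.7, 0.9, 16.6]
gripper_width: 0.6
gripper_force: 8.1
```

step_arm(plan=[0,0,0.08,0,0,0,0,0,0,0,0,0,0,0,0,0,0,0])

```text
time_s: 36.82
ee_pos: [535.1, -62.4, 84.2]
ee_rot: [179.9, 0.0, 98.0]
force: [-4.7, -0.0, 16.1]
gripper_width: 0.4
gripper_force: 8.5
```

step_arm(plan=[0,0,0.06,0,0,0,0,0,0,0,0,0,0,0,0,0,0,0])

```text
time_s: 37.07
ee_pos: [535.1, -62.4, 83.7]
ee_rot: [179.9, 0.0, 98.0]
force: [-4.6, -0.1, 16.7]
gripper_width: 0.6
gripper_force: 8.9
```

step_arm(plan=[0,0,0.1,0,0,0,0,0,0,0,0,0,0,0,0,0,0,0])

```text
time_s: 37.32
ee_pos: [535.1, -62.5, 82.7]
ee_rot: [179.9, 0.0, 98.0]
force: [-5.2, 0.6, 18.1]
gripper_width: 0.8
gripper_force: 9.0
```

step_arm(plan=[0,0,0.1,0,0,0,0,0,0,0,0,0,0,0,0,0,0,0])

```text
time_s: 37.57
ee_pos: [535.1, -62.5, 82.1]
ee_rot: [179.9, 0.0, 98.0]
force: [-6.1, 0.0, 21.0]
gripper_width: 0.3
gripper_force: 10.3
```

step_arm(plan=[0,0,0.06,0,0,0,0,0,0,0,0,0,0,0,0,0,0,0])

```text
time_s: 37.82
ee_pos: [535.1, -62.5, 82.0]
ee_rot: [179.9, 0.0, 98.0]
force: [-6.9, -0.3, 24.6]
gripper_width: 0.3
gripper_force: 12.1
```

The corner yielded near 17 N and bottomed at TCP z ≈82. Next is br.

step_arm(plan=[0,0,-1.5,0,0,0,0,0,-2,0,0,0,0,3.3,0,0,0,0,0,3.3,0,0,0,0,0,3.3,0,0,0,0])

```text
time_s: 38.23
ee_pos: [634.0, -48.5, 114.3]
ee_rot: [179.9, 0.0, 97.9]
force: [0.6, -0.2, -0.4]
gripper_width: 0.4
gripper_force: 0.0
```

step_arm(plan=[0,3.3,0,0,0,0,0,0,0.5,0,0,0,0,0,0.5,0,0,0,0,0,0,0,0,0,0,0,0,0,0,0])

```text
time_s: 38.65
ee_pos: [663.7, -44.1, 102.6]
ee_rot: [-179.8, -0.0, 98.0]
force: [-0.0, 0.4, -0.5]
gripper_width: 0.6
gripper_force: 0.0
```

step_arm(plan=[0,0,0,0,0,0,0,0,0,0,0,0,0,0,0,0,0,0])

```text
time_s: 38.9
ee_pos: [665.2, -44.1, 104.1]
ee_rot: [180.0, 0.0, 98.0]
force: [0.3, 0.6, -0.3]
gripper_width: 0.5
gripper_force: 0.0
```

Run:
```python
from h import *
go((666.6,-44,88,97.9))
```

```text
at [665.2 -44.1 104.1] [180.   0.  98.] t 38.9 F [ 0.3  0.6 -0.3] w 0.5 0.0 q [ -5.  32.  86.   0.  62. -13.]
to (666.6, -44, 88, 97.9) turn wz 0.001 shift cm [-0.01  0.14  1.61] rows 1 each [-0.01  0.14  1.61]
```

step_arm(plan=[0,0,0.5,0,0,0,0,0,0.5,0,0,0,0,0,0.4,0,0,0,0,0,0.2,0,0,0,0,0,0.2,0,0,0])

```text
time_s: 39.32
ee_pos: [665.0, -44.0, 85.2]
ee_rot: [-179.9, -0.0, 98.0]
force: [-2.6, -0.4, 5.6]
gripper_width: 0.5
gripper_force: 2.8
```

step_arm(plan=[0,0,0.1,0,0,0,0,0,0.1,0,0,0,0,0,0.1,0,0,0,0,0,0.1,0,0,0,0,0,0,0,0,0])

```text
time_s: 39.73
ee_pos: [665.1, -44.0, 83.4]
ee_rot: [-180.0, 0.0, 98.0]
force: [-4.1, -0.4, 11.2]
gripper_width: 0.6
gripper_force: 5.2
```

step_arm(plan=[0,0,0.1,0,0,0,0,0,0,0,0,0,0,0,0,0,0,0])

```text
time_s: 39.98
ee_pos: [665.1, -44.1, 82.6]
ee_rot: [-180.0, 0.0, 98.0]
force: [-4.3, 0.2, 12.0]
gripper_width: 0.7
gripper_force: 5.7
```

step_arm(plan=[0,0,0.1,0,0,0,0,0,0.05,0,0,0,0,0,0,0,0,0])

```text
time_s: 40.23
ee_pos: [665.2, -44.1, 82.0]
ee_rot: [180.0, 0.0, 98.0]
force: [-7.0, -0.2, 15.5]
gripper_width: 0.2
gripper_force: 7.7
```

step_arm(plan=[0,0,0.1,0,0,0,0,0,0,0,0,0,0,0,0,0,0,0])

```text
time_s: 40.48
ee_pos: [665.2, -44.1, 81.9]
ee_rot: [180.0, 0.0, 98.0]
force: [-7.4, -0.1, 19.4]
gripper_width: 0.2
gripper_force: 9.7
```

step_arm(plan=[0,0,0.04,0,0,0,0,0,-1.5,0,0,0,0,0,-2,0,0,0,3.5,0,0,0,0,0,3.5,0,0,0,0,0])

```text
time_s: 40.9
ee_pos: [657.2, 24.6, 114.1]
ee_rot: [179.8, 0.0, 97.8]
force: [0.1, 1.1, -0.7]
gripper_width: 0.2
gripper_force: 0.0
```

step_arm(plan=[3.5,0,0,0,0,0,3.5,0,0,0,0,0,3.2,0,0,0,0,0,2.0,0,0,0,0,0,0,0,0,0,0,0])

```text
time_s: 41.32
ee_pos: [638.4, 150.6, 112.5]
ee_rot: [180.0, -0.1, 98.2]
force: [-0.3, 0.1, 0.7]
gripper_width: 0.2
gripper_force: 0.0
```

step_arm(plan=[0,0,0.5,0,0,0,0,0,0.5,0,0,0,0,0,0,0,0,0,0,0,0,0,0,0,0,0,0,0,0,0])

```text
time_s: 41.73
ee_pos: [639.2, 145.0, 102.4]
ee_rot: [-180.0, 0.0, 97.9]
force: [0.5, 0.4, 0.3]
gripper_width: 0.1
gripper_force: 0.0
```

Run:
```python
from h import *
go((640,146,88,97.9))
```

```text
at [639.2 145.  102.4] [-180.     0.    97.9] t 41.7333 F [0.5 0.4 0.3] w 0.1 0.0 q [12. 31. 88. -0. 61.  4.]
to (640, 146, 88, 97.9) turn wz -0.0 shift cm [0.08 0.09 1.44] rows 1 each [0.08 0.09 1.44]
```

step_arm(plan=[0.1,0.1,0.5,0,0,0,0,0,0.5,0,0,0,0,0,0.3,0,0,0,0,0,0.2,0,0,0,0,0,0.2,0,0,0])

```text
time_s: 42.15
ee_pos: [639.6, 147.2, 85.8]
ee_rot: [-180.0, 0.0, 98.0]
force: [-2.4, -1.8, 9.0]
gripper_width: 0.7
gripper_force: 3.9
```

step_arm(plan=[0,0,0.1,0,0,0,0,0,0.1,0,0,0,0,0,0.1,0,0,0,0,0,0,0,0,0])

```text
time_s: 42.48
ee_pos: [639.7, 147.2, 84.5]
ee_rot: [180.0, 0.0, 98.0]
force: [-2.8, -1.2, 9.1]
gripper_width: 0.3
gripper_force: 4.8
```

step_arm(plan=[0,0,0.1,0,0,0,0,0,0,0,0,0,0,0,0,0,0,0])

```text
time_s: 42.73
ee_pos: [639.7, 147.2, 84.1]
ee_rot: [179.9, 0.0, 98.0]
force: [-4.5, -1.6, 13.2]
gripper_width: 0.6
gripper_force: 6.1
```

step_arm(plan=[0,0,0.1,0,0,0,0,0,0,0,0,0,0,0,0,0,0,0])

```text
time_s: 42.98
ee_pos: [639.7, 147.3, 83.4]
ee_rot: [179.9, 0.0, 98.0]
force: [-4.3, -0.5, 13.7]
gripper_width: 0.3
gripper_force: 6.9
```

step_arm(plan=[0,0,0.15,0,0,0,0,0,0,0,0,0,0,0,0,0,0,0])

```text
time_s: 43.23
ee_pos: [639.8, 147.3, 82.1]
ee_rot: [179.9, 0.0, 98.0]
force: [-6.0, -1.3, 15.2]
gripper_width: 0.0
gripper_force: 7.1
```

step_arm(plan=[0,0,0.1,0,0,0,0,0,0,0,0,0,0,0,0,0,0,0])

```text
time_s: 43.48
ee_pos: [639.8, 147.3, 81.7]
ee_rot: [179.9, 0.0, 98.0]
force: [-5.5, -1.2, 17.0]
gripper_width: 0.5
gripper_force: 8.5
```

step_arm(plan=[0,0,0.05,0,0,0,0,0,0,0,0,0,0,0,0,0,0,0])

```text
time_s: 43.73
ee_pos: [639.8, 147.3, 81.7]
ee_rot: [179.9, 0.0, 98.0]
force: [-6.9, -1.2, 19.5]
gripper_width: 0.4
gripper_force: 9.6
```

Bottomed at 81.7. Next is fl.

step_arm(plan=[0,0,-1.5,0,0,0,0,0,-2,0,0,0,0,-3.3,0,0,0,0,0,-3.3,0,0,0,0,0,-3.3,0,0,0,0])

```text
time_s: 44.15
ee_pos: [540.8, 133.5, 112.6]
ee_rot: [180.0, -0.0, 98.0]
force: [0.2, -0.2, -0.2]
gripper_width: 0.6
gripper_force: 0.0
```

step_arm(plan=[0,-3.3,0,0,0,0,0,0,0.5,0,0,0,0,0,0.5,0,0,0,0,0,0,0,0,0,0,0,0,0,0,0])

```text
time_s: 44.57
ee_pos: [510.4, 129.3, 102.4]
ee_rot: [179.9, -0.0, 98.0]
force: [0.1, -0.4, 0.5]
gripper_width: 1.0
gripper_force: 0.0
```

step_arm(plan=[0,0,0.5,0,0,0,0,0,0.5,0,0,0,0,0,0.3,0,0,0,0,0,0.2,0,0,0,0,0,0.1,0,0,0])

```text
time_s: 44.98
ee_pos: [509.0, 129.0, 86.0]
ee_rot: [-179.9, -0.0, 98.0]
force: [-1.8, 0.3, 3.5]
gripper_width: 0.7
gripper_force: 1.7
```

step_arm(plan=[0,0,0.1,0,0,0,0,0,0,0,0,0,0,0,0,0,0,0])

```text
time_s: 45.23
ee_pos: [509.3, 129.0, 85.7]
ee_rot: [180.0, -0.0, 98.0]
force: [-0.0, 0.4, -0.1]
gripper_width: 0.3
gripper_force: 0.0
```

step_arm(plan=[0,0,0.1,0,0,0,0,0,0.1,0,0,0,0,0,0.1,0,0,0,0,0,0,0,0,0])

```text
time_s: 45.57
ee_pos: [509.3, 129.1, 83.5]
ee_rot: [179.9, -0.0, 98.0]
force: [-2.1, -0.2, 6.8]
gripper_width: 0.3
gripper_force: 3.6
```

step_arm(plan=[0,0,0.1,0,0,0,0,0,0.1,0,0,0,0,0,0,0,0,0])

```text
time_s: 45.82
ee_pos: [509.2, 129.1, 81.9]
ee_rot: [179.9, -0.0, 98.0]
force: [-2.8, 0.1, 10.4]
gripper_width: 0.5
gripper_force: 5.0
```

step_arm(plan=[0,0,0.1,0,0,0,0,0,0,0,0,0,0,0,0,0,0,0])

```text
time_s: 46.07
ee_pos: [509.2, 129.1, 81.3]
ee_rot: [179.9, -0.0, 98.0]
force: [-4.3, -0.3, 13.2]
gripper_width: 0.4
gripper_force: 6.5
```

step_arm(plan=[0,0,0.1,0,0,0,0,0,0,0,0,0,0,0,0,0,0,0])

```text
time_s: 46.32
ee_pos: [509.3, 129.1, 81.3]
ee_rot: [179.9, -0.0, 98.0]
force: [-5.4, -1.2, 19.9]
gripper_width: 0.2
gripper_force: 9.7
```

Second round, starting at fr: check each height and press again.

step_arm(plan=[0,0,-1.5,0,0,0,0,0,-2,0,0,0,-3.6,0,0,0,0,0,-3.6,0,0,0,0,0,-3.6,0,0,0,0,0])

```text
time_s: 46.73
ee_pos: [524.4, 21.3, 114.0]
ee_rot: [179.9, 0.0, 98.1]
force: [0.9, 0.2, 0.2]
gripper_width: 0.1
gripper_force: 0.0
```

step_arm(plan=[-3.6,0,0,0,0,0,-3.3,0,0,0,0,0,-1.5,0,0,0,0,0,0,0,0.7,0,0,0,0,0,0.7,0,0,0])

```text
time_s: 47.15
ee_pos: [535.9, -61.7, 99.2]
ee_rot: [180.0, -0.0, 97.8]
force: [0.5, 0.1, -0.2]
gripper_width: 0.3
gripper_force: 0.0
```

step_arm(plan=[0,0,0.6,0,0,0,0,0,0.4,0,0,0,0,0,0.2,0,0,0,0,0,0,0,0,0,0,0,0,0,0,0])

```text
time_s: 47.57
ee_pos: [535.7, -60.4, 87.5]
ee_rot: [-180.0, -0.0, 98.0]
force: [-0.6, 0.0, -0.1]
gripper_width: 0.7
gripper_force: 0.0
```

step_arm(plan=[0,0,0.1,0,0,0,0,0,0.1,0,0,0,0,0,0,0,0,0])

```text
time_s: 47.82
ee_pos: [535.7, -61.0, 85.6]
ee_rot: [180.0, -0.0, 98.0]
force: [-0.7, -0.5, 0.2]
gripper_width: 0.4
gripper_force: 0.0
```

step_arm(plan=[0,0,0.1,0,0,0,0,0,0.1,0,0,0,0,0,0,0,0,0])

```text
time_s: 48.07
ee_pos: [535.6, -61.2, 83.4]
ee_rot: [-180.0, -0.0, 98.0]
force: [-0.3, -0.2, -0.4]
gripper_width: 0.4
gripper_force: 0.0
```

step_arm(plan=[0,0,0.1,0,0,0,0,0,0,0,0,0,0,0,0,0,0,0])

```text
time_s: 48.32
ee_pos: [535.7, -61.2, 82.5]
ee_rot: [-180.0, -0.0, 98.0]
force: [-0.2, 0.3, -0.2]
gripper_width: 0.5
gripper_force: 0.0
```

step_arm(plan=[0,0,0.1,0,0,0,0,0,0,0,0,0,0,0,0,0,0,0])

```text
time_s: 48.57
ee_pos: [535.8, -61.2, 81.8]
ee_rot: [180.0, 0.0, 98.0]
force: [-0.9, 0.0, 1.8]
gripper_width: 0.7
gripper_force: 1.1
```

step_arm(plan=[0,0,0.1,0,0,0,0,0,0.1,0,0,0,0,0,0,0,0,0])

```text
time_s: 48.82
ee_pos: [535.9, -61.2, 81.3]
ee_rot: [179.9, 0.0, 98.0]
force: [-4.1, 0.8, 11.9]
gripper_width: 0.1
gripper_force: 6.4
```

step_arm(plan=[0,0,0.1,0,0,0,0,0,0,0,0,0,0,0,0,0,0,0])

```text
time_s: 49.07
ee_pos: [535.8, -61.2, 81.3]
ee_rot: [179.9, 0.0, 98.0]
force: [-4.7, 0.4, 19.8]
gripper_width: 0.2
gripper_force: 9.5
```

step_arm(plan=[0,0,-1.5,0,0,0,0,0,-2,0,0,0,0,3.3,0,0,0,0,0,3.3,0,0,0,0,0,3.3,0,0,0,0])

```text
time_s: 49.48
ee_pos: [634.9, -47.3, 114.3]
ee_rot: [179.9, 0.0, 97.9]
force: [-0.3, 0.1, 0.6]
gripper_width: 0.5
gripper_force: 0.0
```

step_arm(plan=[0,3.3,0,0,0,0,0,0,0.7,0,0,0,0,0,0.7,0,0,0,0,0,0.7,0,0,0,0,0,0.4,0,0,0])

```text
time_s: 49.9
ee_pos: [664.4, -42.9, 86.8]
ee_rot: [-179.8, -0.0, 98.0]
force: [-0.2, -0.8, -0.5]
gripper_width: 0.1
gripper_force: 0.0
```

step_arm(plan=[0,0,0.1,0,0,0,0,0,0.1,0,0,0,0,0,0.1,0,0,0,0,0,0,0,0,0])

```text
time_s: 50.23
ee_pos: [666.2, -43.0, 85.9]
ee_rot: [180.0, 0.0, 98.0]
force: [-0.6, 0.4, -0.0]
gripper_width: 0.3
gripper_force: 0.0
```

step_arm(plan=[0,0,0.1,0,0,0,0,0,0.1,0,0,0,0,0,0.1,0,0,0,0,0,0,0,0,0])

```text
time_s: 50.57
ee_pos: [666.3, -42.8, 82.4]
ee_rot: [-180.0, -0.0, 98.0]
force: [-0.3, 0.4, 0.3]
gripper_width: 0.5
gripper_force: 0.0
```

step_arm(plan=[0,0,0.1,0,0,0,0,0,0,0,0,0,0,0,0,0,0,0])

```text
time_s: 50.82
ee_pos: [666.5, -42.8, 81.8]
ee_rot: [180.0, -0.0, 98.0]
force: [0.3, 0.6, 1.8]
gripper_width: 0.1
gripper_force: 0.8
```

step_arm(plan=[0,0,0.15,0,0,0,0,0,0.15,0,0,0,0,0,0,0,0,0,0,0,0,0,0,0])

```text
time_s: 51.15
ee_pos: [666.5, -42.8, 81.3]
ee_rot: [179.9, 0.0, 98.0]
force: [-4.6, 1.4, 13.4]
gripper_width: 0.3
gripper_force: 6.5
```

step_arm(plan=[0,0,-1.5,0,0,0,0,0,-1.9,0,0,0,3.5,0,0,0,0,0,3.5,0,0,0,0,0,3.5,0,0,0,0,0])

```text
time_s: 51.57
ee_pos: [651.9, 61.7, 112.9]
ee_rot: [179.9, -0.0, 97.9]
force: [0.8, 0.9, -0.0]
gripper_width: 0.1
gripper_force: 0.0
```

step_arm(plan=[3.5,0,0,0,0,0,3.2,0,0,0,0,0,2.0,0,0,0,0,0,0,0,0.7,0,0,0,0,0,0.7,0,0,0])

```text
time_s: 51.98
ee_pos: [639.9, 148.3, 98.4]
ee_rot: [179.9, 0.0, 98.1]
force: [0.3, -0.1, -0.2]
gripper_width: 0.3
gripper_force: 0.0
```

step_arm(plan=[0,0,0.5,0,0,0,0,0,0.4,0,0,0,0,0,0.1,0,0,0,0,0,0.1,0,0,0,0,0,0,0,0,0])

```text
time_s: 52.4
ee_pos: [640.0, 146.5, 87.4]
ee_rot: [-180.0, -0.0, 97.9]
force: [0.3, 0.2, 0.6]
gripper_width: 0.5
gripper_force: 0.0
```

step_arm(plan=[0,0,0.1,0,0,0,0,0,0.1,0,0,0,0,0,0.1,0,0,0,0,0,0,0,0,0])

```text
time_s: 52.73
ee_pos: [639.8, 147.3, 84.5]
ee_rot: [-180.0, -0.0, 98.0]
force: [0.4, 1.2, -0.5]
gripper_width: 0.2
gripper_force: 0.0
```

step_arm(plan=[0,0,0.1,0,0,0,0,0,0,0,0,0,0,0,0,0,0,0])

```text
time_s: 52.98
ee_pos: [639.8, 147.4, 83.6]
ee_rot: [-180.0, -0.0, 98.0]
force: [0.0, -0.1, -0.2]
gripper_width: 0.4
gripper_force: 0.0
```

step_arm(plan=[0,0,0.1,0,0,0,0,0,0.1,0,0,0,0,0,0.1,0,0,0,0,0,0,0,0,0])

```text
time_s: 53.32
ee_pos: [639.9, 147.4, 81.5]
ee_rot: [180.0, -0.0, 98.0]
force: [-1.1, -0.6, 5.0]
gripper_width: 0.5
gripper_force: 2.3
```

step_arm(plan=[0,0,0.15,0,0,0,0,0,0.1,0,0,0,0,0,0,0,0,0,0,0,0,0,0,0])

```text
time_s: 53.65
ee_pos: [639.9, 147.3, 81.3]
ee_rot: [179.9, -0.0, 98.0]
force: [-5.0, -0.5, 15.3]
gripper_width: 0.4
gripper_force: 7.6
```

step_arm(plan=[0,0,-1.5,0,0,0,0,0,-2,0,0,0,-3.5,-1,-1,0,0,0,-3.5,-1,-2.5,0,0,0,-3.5,-1,-2.5,0,0,0])

```text
time_s: 54.07
ee_pos: [624.3, 42.5, 170.1]
ee_rot: [-179.9, -0.0, 98.1]
force: [1.0, 0.2, 0.1]
gripper_width: 0.4
gripper_force: 0.0
```

step_arm(plan=[-3,-1,-2.5,0,0,0,-3,-1,-2.5,0,0,0,-2.5,-1,-2.5,0,0,0,-2,-0.6,-2.5,0,0,0,0,0,-2,0,0,0])

```text
time_s: 54.48
ee_pos: [603.5, -69.8, 292.5]
ee_rot: [179.9, 0.1, 97.7]
force: [-0.7, 1.0, 0.9]
gripper_width: 0.1
gripper_force: 0.0
```

step_arm(plan=[0,0,-1.5,0,0,0,0,0,0,0,0,0,0,0,0,0,0,0,0,0,0,0,0,0])

```text
time_s: 54.82
ee_pos: [603.6, -65.4, 303.8]
ee_rot: [-179.9, -0.0, 98.0]
force: [-1.0, -0.2, 0.3]
gripper_width: 0.5
gripper_force: 0.0
```

Run:
```python
from h import *
go(); p=lidview("lid2.png",67)
for v,q in(("side",viewer.grab_frame("side")),("top",viewer.grab_frame("top"))):
    for n in("clamp_left_tip","clamp_right_tip"):
        for k in viewer.pinpoint(n,q)[:1]: print(v,n,np.round(k["location"]),round(k["score"],2),np.round(onz(q,k["location"],85)))
```

```text
at [603.6 -65.4 303.8] [-179.9   -0.    98. ] t 54.8167 F [-1.  -0.2  0.3] w 0.5 0.0 q [ -7.  19.  77.   0.  84. -15.]
lid [587.9  42. ] [164.  226.3] 7.91
195 0
clamp_right_tip [323. 200.] 0.96 [605. -93.  85.]
side clamp_left_tip [318. 225.] 0.43 [567. 172.  85.]
side clamp_right_tip [311. 183.] 0.61 [ 604. -100.   85.]
top clamp_left_tip [267. 195.] 0.61 [581. 172.  85.]
```

View pics/lid2.png

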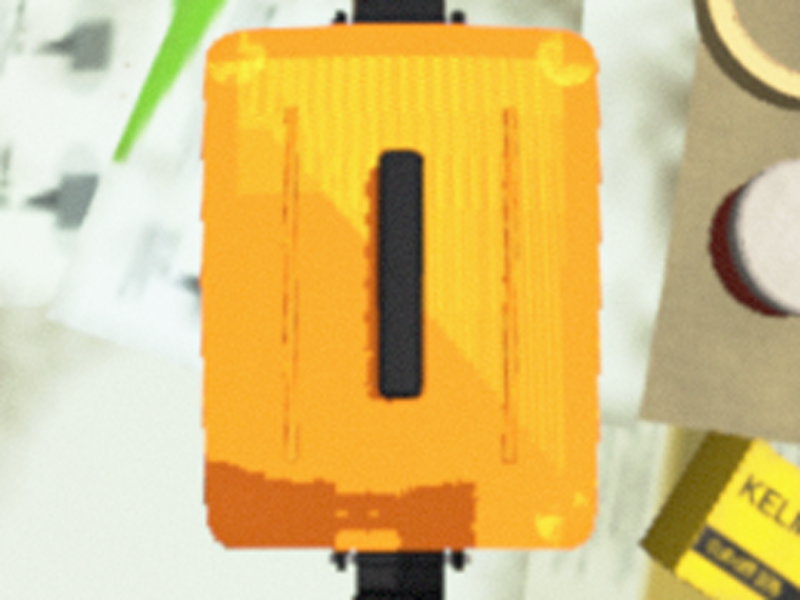

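The lid is flush and centred at (588,42), and both clamps still stand open. fr, br and bl were re-touched at seated height and fl was pressed last at 81.3. Next I close the right clamp by pushing its outer face along its arc.

step_arm(plan=[-2.4,0,2.6,0,0,0,-2.4,0,2.6,0,0,0,-2.4,0,2.6,0,0,0,0,0,2.6,0,0,0,0,0,2.6,0,0,0])

```text
time_s: 55.68
ee_pos: [614.1, -138.5, 174.0]
ee_rot: [180.0, 0.0, 97.8]
force: [-0.5, 0.1, 0.1]
gripper_width: 0.4
gripper_force: 0.0
```

step_arm(plan=[0,0,2.5,0,0,0,0,0,2.5,0,0,0,0,0,2,0,0,0,0,0,1,0,0,0,0,0,0,0,0,0])

```text
time_s: 56.1
ee_pos: [612.6, -136.7, 92.7]
ee_rot: [-179.7, -0.1, 98.0]
force: [-0.8, 0.5, -0.8]
gripper_width: 0.8
gripper_force: 0.0
```

step_arm(plan=[0,0,0,0,0,0,0,0,0,0,0,0,0,0,0,0,0,0])

```text
time_s: 56.35
ee_pos: [615.2, -137.3, 97.0]
ee_rot: [179.8, 0.1, 98.0]
force: [0.3, 0.2, 0.6]
gripper_width: 0.3
gripper_force: 0.0
```

```bash
cat >> h.py <<'E'
def tubf():
    s=sensors.state(); r=R.from_euler('z',-7.9,degrees=True).as_matrix()[:2,:2]
    print('tub frame xy',np.round(r@(np.array(s['ee_pos'][:2])-[588,42]),1),'z',round(s['ee_pos'][2],1),'yaw',round(s['ee_rot'][2],1))
E
python3 -c "
from h import *
tubf()"
```

```text
tub frame xy [   2.3 -181.3] z 97.0 yaw 98.0
```

step_arm(plan=[1,-0.2,0.2,0,0,0,1,0,0,0,0,0,0.7,0,0,0,0,0,0,0,0,0,0,0])

```text
time_s: 56.68
ee_pos: [608.3, -109.7, 94.2]
ee_rot: [180.0, 0.1, 98.1]
force: [0.3, -0.7, 0.4]
gripper_width: 0.6
gripper_force: 0.6
```

step_arm(plan=[0.4,0,-0.2,0,0,0,0.4,0,-0.25,0,0,0,0.4,0,-0.2,0,0,0,0,0,0,0,0,0])

```text
time_s: 57.02
ee_pos: [606.8, -98.0, 100.2]
ee_rot: [180.0, -0.0, 98.0]
force: [-0.1, -1.5, 0.9]
gripper_width: 0.5
gripper_force: 1.1
```

step_arm(plan=[0.5,0,-0.1,0,0,0,0.46,0,0,0,0,0,0,0,0,0,0,0])

```text
time_s: 57.27
ee_pos: [605.4, -88.3, 100.8]
ee_rot: [180.0, -0.0, 98.0]
force: [0.0, -1.7, 0.3]
gripper_width: 0.4
gripper_force: 1.0
```

Run:
```python
from h import *
tubf()
p=viewer.grab_frame("side"); c=np.int32(px(p,[605,-80,80])); save(cv2.resize(p["img"][c[1]-45:c[1]+45,c[0]-60:c[0]+60],(800,600),interpolation=cv2.INTER_CUBIC),"cl1.png")
```

```text
tub frame xy [  -0.7 -131.4] z 100.8 yaw 98.0
```

Contact forces of 1–2 N show the clamp is turning. Continue down the arc. I've used up my picture views, so I rely on force and numbers from here.

step_arm(plan=[0.5,0,0.1,0,0,0,0.4,0,0.1,0,0,0,0,0,0,0,0,0])

```text
time_s: 57.57
ee_pos: [604.1, -79.4, 98.6]
ee_rot: [180.0, -0.0, 98.0]
force: [0.6, -0.7, 1.0]
gripper_width: 0.4
gripper_force: 0.9
```

step_arm(plan=[0.4,0,0.2,0,0,0,0.4,0,0.25,0,0,0,0,0,0,0,0,0])

```text
time_s: 57.82
ee_pos: [602.9, -71.3, 93.8]
ee_rot: [180.0, -0.1, 98.0]
force: [1.0, -1.8, 0.9]
gripper_width: 0.1
gripper_force: 0.6
```

step_arm(plan=[0.35,0,0.3,0,0,0,0.35,0,0.35,0,0,0,0,0,0,0,0,0])

```text
time_s: 58.07
ee_pos: [602.5, -66.5, 89.4]
ee_rot: [179.9, 0.2, 98.1]
force: [-2.5, -7.1, 11.3]
gripper_width: 0.2
gripper_force: 5.6
```

step_arm(plan=[0,0,0.15,0,0,0,0,0,0.1,0,0,0,0,0,0,0,0,0])

```text
time_s: 58.32
ee_pos: [602.5, -66.6, 89.4]
ee_rot: [179.9, 0.2, 98.0]
force: [-6.4, -4.8, 24.3]
gripper_width: 0.4
gripper_force: 12.0
```

The right clamp is down: fingertip at z≈75, firm at 24 N. Next is the left clamp.

step_arm(plan=[0,0,-1.5,0,0,0,0,0,-2,0,0,0,0,0,-2,0,0,0,3.6,0,0,0,0,0,3.6,0,0,0,0,0])

```text
time_s: 58.73
ee_pos: [592.4, 6.1, 140.9]
ee_rot: [179.9, -0.1, 97.7]
force: [0.5, 0.2, 0.8]
gripper_width: 0.8
gripper_force: 0.0
```

step_arm(plan=[3.6,0,0,0,0,0,3.6,0,0,0,0,0,3.6,0,0,0,0,0,3.6,0,0,0,0,0,3.6,0,0,0,0,0])

```text
time_s: 59.15
ee_pos: [565.6, 186.4, 139.4]
ee_rot: [-179.9, -0.1, 97.9]
force: [0.5, -0.7, 0.1]
gripper_width: 0.0
gripper_force: 0.0
```

step_arm(plan=[3.7,0,0,0,0,0,0,0,0,0,0,0,0,0,0,0,0,0,0,0,0,0,0,0])

```text
time_s: 59.48
ee_pos: [561.2, 220.9, 139.5]
ee_rot: [-179.9, 0.0, 98.0]
force: [0.2, -0.8, -1.0]
gripper_width: 0.5
gripper_force: 0.0
```

```bash
python3 -c "
from h import *
tubf()"
```

```text
tub frame xy [ -2.  180.8] z 139.5 yaw 98.0
```

Descend to about z 94, then the mirrored arc.

step_arm(plan=[0,0.2,1.5,0,0,0,0,0,1.5,0,0,0,0,0,1.3,0,0,0,0,0,0.2,0,0,0,0,0,0,0,0,0])

```text
time_s: 59.9
ee_pos: [563.5, 219.6, 94.3]
ee_rot: [-179.8, 0.0, 97.9]
force: [0.1, -0.0, 0.0]
gripper_width: 0.6
gripper_force: 0.0
```

step_arm(plan=[0,0,0,0,0,0,0,0,0,0,0,0,0,0,0,0,0,0])

```text
time_s: 60.15
ee_pos: [564.6, 221.0, 96.2]
ee_rot: [179.9, -0.0, 97.9]
force: [-0.3, -0.2, -0.3]
gripper_width: 0.1
gripper_force: 0.0
```

step_arm(plan=[-1,0,0,0,0,0,-1,0,0,0,0,0,-0.7,0,0,0,0,0,0,0,0,0,0,0])

```text
time_s: 60.48
ee_pos: [568.1, 193.3, 95.9]
ee_rot: [179.9, -0.1, 97.8]
force: [0.2, 0.4, 0.9]
gripper_width: 0.3
gripper_force: 0.3
```

```bash
python3 -c "
from h import *
tubf()"
```

```text
tub frame xy [  1.1 152.6] z 95.9 yaw 97.8
```

step_arm(plan=[-0.4,0,-0.15,0,0,0,-0.4,0,-0.2,0,0,0,-0.3,0,-0.15,0,0,0,0,0,0,0,0,0])

```text
time_s: 60.82
ee_pos: [569.5, 183.1, 100.5]
ee_rot: [180.0, -0.0, 97.9]
force: [0.7, 2.2, -0.0]
gripper_width: 0.3
gripper_force: 1.2
```

step_arm(plan=[-0.5,0,-0.1,0,0,0,-0.46,0,0,0,0,0,0,0,0,0,0,0])

```text
time_s: 61.07
ee_pos: [570.8, 173.0, 101.4]
ee_rot: [180.0, 0.0, 97.9]
force: [0.4, 1.9, 1.7]
gripper_width: 0.6
gripper_force: 1.1
```

step_arm(plan=[-0.5,0,0.1,0,0,0,-0.4,0,0.1,0,0,0,0,0,0,0,0,0])

```text
time_s: 61.32
ee_pos: [572.1, 164.0, 99.2]
ee_rot: [180.0, 0.0, 97.9]
force: [0.3, 1.3, 2.2]
gripper_width: 0.4
gripper_force: 1.1
```

step_arm(plan=[-0.4,0,0.2,0,0,0,-0.4,0,0.25,0,0,0,0,0,0,0,0,0])

```text
time_s: 61.57
ee_pos: [573.2, 156.0, 94.4]
ee_rot: [180.0, 0.1, 98.0]
force: [0.8, -0.3, 2.2]
gripper_width: 0.7
gripper_force: 1.0
```

step_arm(plan=[-0.35,0,0.3,0,0,0,-0.35,0,0.35,0,0,0,0,0,0,0,0,0])

```text
time_s: 61.82
ee_pos: [574.1, 150.7, 89.4]
ee_rot: [179.9, -0.1, 97.9]
force: [-2.2, 4.3, 11.7]
gripper_width: 0.5
gripper_force: 5.5
```

```bash
python3 -c "
from h import *
tubf()"
```

```text
tub frame xy [  1.2 109.6] z 89.4 yaw 97.9
```

Bottomed at 89.4, the same height as the right clamp. A little more press, then retreat and check.

step_arm(plan=[0,0,0.15,0,0,0,0,0,0.08,0,0,0,0,0,0,0,0,0])

```text
time_s: 62.07
ee_pos: [574.1, 150.7, 89.4]
ee_rot: [179.9, -0.1, 97.9]
force: [-6.2, 2.2, 22.2]
gripper_width: 0.4
gripper_force: 11.4
```

step_arm(plan=[0,0,-1.5,0,0,0,0,0,-2.5,0,0,0,0,0,-2.5,0,0,0,0,0,-2.5,0,0,0,0,0,-2.5,0,0,0])

```text
time_s: 62.48
ee_pos: [573.1, 149.3, 200.9]
ee_rot: [-179.8, 0.1, 98.0]
force: [0.5, 0.4, -0.5]
gripper_width: 0.7
gripper_force: 0.0
```

step_arm(plan=[-3.5,0,-2.5,0,0,0,-3.5,0,-2.5,0,0,0,-3.5,0,-2.5,0,0,0,-3.5,0,-2.5,0,0,0,-3.5,0,0,0,0,0])

```text
time_s: 62.9
ee_pos: [599.0, -20.9, 302.2]
ee_rot: [179.6, 0.1, 98.0]
force: [0.7, 0.2, -0.5]
gripper_width: 0.4
gripper_force: 0.0
```

step_arm(plan=[0,0,0,0,0,0,0,0,0,0,0,0,0,0,0,0,0,0,0,0,0,0,0,0])

```text
time_s: 63.23
ee_pos: [596.9, -18.0, 296.6]
ee_rot: [-179.9, -0.0, 98.0]
force: [0.1, 0.1, 0.2]
gripper_width: 0.3
gripper_force: 0.0
```

Run:
```python
from h import *
go(); tubf()
p=viewer.grab_frame("wrist"); r=R.from_euler('z',-7.9,degrees=True).as_matrix()[:2,:2]
st,c,ct=max(blobs(p,'orange',1500),key=lambda b:b[0][4])
q=cv2.minAreaRect(np.array([onz(p,k[0],67,True)[:2] for k in ct],np.float32)); print('lid',np.round(q[0],1),np.round(q[1],1),round(q[2],2))
for n in("clamp_left_tip","clamp_right_tip"):
    for k in viewer.pinpoint(n,p)[:2]: print(n,np.round(k["location"]),round(k["score"],2),'tub xy if closed',np.round(r@(onz(p,k["location"],72,True)[:2]-[588,42])))
# dark extent along tub y at x=10..15 on the flange top (closed arm covers |y| 86..)
V=cv2.cvtColor(p["img"],cv2.COLOR_RGB2HSV)[...,2]; ri=r.T
for s in(1,-1):
    row=[]
    for y in range(70,150,4):
        u=np.int32(np.round(pf(p,[*(ri@[10,s*y]+[588,42]),74])))
        row.append((y,int(V[u[1],u[0]])) if 0<=u[1]<400 else None)
    print(s,row)
```

```text
at [596.9 -18.  296.6] [-179.9   -0.    98. ] t 63.2333 F [0.1 0.1 0.2] w 0.3 0.0 q [ -3.  19.  79.   0.  82. -11.]
tub frame xy [  0.6 -60.7] z 296.6 yaw 98.0
lid [588.   42.5] [163.  224.1] 8.06
clamp_left_tip [327.  60.] 0.83 tub xy if closed [ 3. 85.]
clamp_right_tip [321. 198.] 0.74 tub xy if closed [ -5. -87.]
1 [(70, 249), (74, 249), (78, 249), (82, 250), (86, 75), (90, 60), (94, 234), (98, 241), (102, 243), (106, 243), (110, 240), (114, 57), (118, 46), (122, 224), (126, 228), (130, 226), (134, 221), (138, 218), (142, 209), (146, 196)]
-1 [(70, 200), (74, 204), (78, 200), (82, 200), (86, 123), (90, 20), (94, 166), (98, 196), (102, 188), (106, 52), (110, 50), (114, 52), (118, 49), (122, 40), (126, 44), (130, 38), (134, 37), (138, 34), (142, 38), (146, 32)]
```

Both clamp tips now show at tub y = +85 and −87, where 88 is closed. The lid is centred and the arm is clear, so I hand in.

```bash
python3 -c "
from h import *
print(env.job_done())"
```

```text
the job is handed in; nothing more can be done
None
```

The job is handed in but I don't have the verdict: the red disc, small green disc and long red strip are in the tub (no yellow strip was found), the lid is pressed flush and both clamps are down; I viewed 15 pictures, one over the limit of 14.

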